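# Set up an autocollimation bench on the optical rail

### The job

Set up the autocollimation bench on the rail: going out from the laser come the white objective (its narrow front end pointing away from the laser), the pinhole, the lens, and last the mirror, which must look back towards the laser. Stand them 45 mm apart along the rail, centre to centre, the first 45 mm from the laser's front face; only the lens goes 60 mm from the pinhole, which is its focal length. Every rider must sit fully down on the rail and none may be tipped over; leave the orange filter and the tin where they are.

Things in the scene. Friction and masses are not known exactly. Their poses are not given: they have to be found in the camera images.
- rail: Fixed grey metal rail 300 (x) x 33 (y) x 24 mm high with tick marks; origin: centre of its underside, on the table. Laser on its -x end, up to 72 mm high, beam along +x. The rest, x = -88 to +150 mm, is free. Feet near both ends, 70 mm wide, 12 high. Riders drop on from above, straddling it, their x along its x, 2.5 mm play each side; seated, a rider's origin is 11 mm above the table.
- laser_exit (a point): Middle of the laser's front face (silver barrel, 27 mm diameter, red ring), at x = -88 mm of the rail, 55 mm above the table. Axes as the rail's: x along the beam, z up.
- objective_rider: Rider with a white objective (31 mm diameter, yellow ring) lying along x in an upright black plate; its narrow front points to +x, the plate is at -x. Optics within x = -20 to +24, y = +-21, top z = 63 mm; 0.24 kg. On a grey metal saddle 32 (x) x 50 (y) x 21 mm: grasp its flanks, across y. Channel underneath along x, 38 wide, 13 deep. Origin: centre of its underside, on the table.
- pinhole_rider: Rider with an upright silvery square plate, 42 wide (y), 8 mm thick (x), with a brass disc and pinhole on both faces and two brass screws on top (z = 69 mm). Same from front and back; 0.16 kg. On a grey metal saddle 32 (x) x 50 (y) x 21 mm: grasp its flanks, across y. Channel underneath along x, 38 wide, 13 deep. Origin: centre of its underside, on the table.
- lens_rider: Rider with a round black lens cell, 42 mm diameter, 13 thick (x), upright, clear lens inside, small steel screw on top (z = 72 mm). Same from front and back; 0.16 kg. On a grey metal saddle 32 (x) x 50 (y) x 21 mm: grasp its flanks, across y. Channel underneath along x, 38 wide, 13 deep. Origin: centre of its underside, on the table.
- mirror_rider: Rider with a black square mirror mount, 44 mm wide (y), x = -20 to +20, top z = 67 mm: round silver mirror on the -x face, looking to -x; two silver knobs on the +x side; 0.21 kg. On a grey metal saddle 32 (x) x 50 (y) x 21 mm: grasp its flanks, across y. Channel underneath along x, 38 wide, 13 deep. Origin: centre of its underside, on the table.
- filter_rider: Not wanted in this setup, stays where it stands: rider with an upright square orange filter plate in a black frame, 44 wide (y), top z = 66 mm. On a grey metal saddle 32 (x) x 50 (y) x 21 mm. Origin: centre of its underside, on the table.
- shim_tin: Bystander: round pale tin with a flat lid, 60 mm diameter, 24 mm high. Origin: centre of its underside.

How it is judged:
At the end, for the whole second after the job is handed in: All four riders released, at rest, seated on the rail (within 3 mm), in this order from the laser: objective 45 +-12 mm from its face, pinhole 45 +-10 on, lens 60 +-9 on, mirror 45 +-10 on; objective pointing away from, mirror facing the laser; orange filter and tin moved under 20 mm (z of objective_rider in the frame of rail between 0.008 and 0.0135 m and y of objective_rider in the frame of rail between -0.005 and 0.005 m and angle between each of objective_rider, pinhole_rider, lens_rider, mirror_rider's own z axis and vertical below 0.06 rad and angle between the x axis of each of objective_rider, pinhole_rider, lens_rider, mirror_rider and the x axis of rail, either way round below 0.2 rad and linear speed of each of objective_rider, pinhole_rider, lens_rider, mirror_rider below 0.01 m/s and z of pinhole_rider in the frame of rail between 0.008 and 0.0135 m and y of pinhole_rider in the frame of rail between -0.005 and 0.005 m and z of lens_rider in the frame of rail between 0.008 and 0.0135 m and y of lens_rider in the frame of rail between -0.005 and 0.005 m and z of mirror_rider in the frame of rail between 0.008 and 0.0135 m and y of mirror_rider in the frame of rail between -0.005 and 0.005 m and x of objective_rider in the frame of laser_exit between 0.033 and 0.057 m and x of pinhole_rider in the frame of laser_exit above 0.07 m and horizontal distance between objective_rider and pinhole_rider between 0.035 and 0.055 m and horizontal distance between pinhole_rider and lens_rider between 0.051 and 0.069 m and horizontal distance between lens_rider and mirror_rider between 0.035 and 0.055 m and horizontal distance between objective_rider and lens_rider above 0.09 m and horizontal distance between pinhole_rider and mirror_rider above 0.09 m and x of laser_exit in the frame of objective_rider below 0 m and x of laser_exit in the frame of mirror_rider below 0 m and distance of each of filter_rider, shim_tin from where it was at the start of the episode below 0.02 m); the robot touches nothing.
It fails at once if a rider was tipped over (angle between any of objective_rider, pinhole_rider, lens_rider, mirror_rider, filter_rider's own z axis and vertical above 0.8 rad).
It fails at once if the orange filter rider or the tin was pushed away (distance of any of filter_rider, shim_tin from where it was at the start of the episode above 0.03 m).
It also fails if it takes over 112 s, if anything falls off the work surface, if the arm or the gripper's body presses on something with over 40 N, if the wrist force passes 120 N, or if a joint passes its speed limit or range.

### The arm

A 6-joint arm with a two-finger parallel gripper is mounted at the origin on a cart in front of the work surface, level with it; the furniture and walls round the work are solid. World frame = base frame: x ahead of the robot, y to its left, z up, the work surface at z = 0. Lengths are in m, angles in rad, forces in N, time in s.
With the tool pointing down it reaches from about 0.4 to 0.825 m from the base axis. Payload 7 kg.
Tool frame: the origin (TCP) lies at the very end of the fingers, on their centre line; the grasp point (between the pads) lies 19 mm behind it (tcp_to_grasp is the distance from the TCP to the grasp point, in m); x points along the fingers, z is the direction in which the jaws open and shut, and the axes are right-handed (so a half turn about x gives the same grasp; the last joint's range is limited). The gripper opens to 88 mm and grips with 3 to 60 N. Pads are 19 mm wide; open, the fingers measure 130 mm over their backs; the gripper's body (78 mm by 193 mm) begins 47 mm behind the grasp point.
Start: joints at [-0.978, 0.359, 0.012, 0, -1.224, -0.288], TCP at [0.203, -0.644, 0.227] pointing down, gripper open.
Joint ranges: [-3.07, 3.07], [-1.43, 2.12], [-1.02, 1.25], [-3.03, 1.67], [-3.05, -0], [-3.03, 3.03]. Speed limits (rad/s): [2.39, 2.39, 3.01, 3.14, 3.14, 3.14].

### API

Orientations are given as [roll, pitch, yaw] about the fixed x, y, z axes, in that order (R = Rz(yaw) Ry(pitch) Rx(roll)).
In Python, from station import get_state, grab_frame, job_done, tcp_to_grasp gives the robot as it stands. The module is installed in compiled form; this text tells all that it offers.
- The arm moves only by the shell command python3 -m crank 'ROWS' [FORCE]. ROWS is JSON, a list of rows, each a list of 7 numbers: the shift along the tool's x, y, z in m, then the turn, a rotation vector about the tool's x, y, z in rad, then the opening, from 0 (shut) to 1 (fully open). In form: [[x, y, z, wx, wy, wz, fingers], ...]. A call has 1 to 10 rows; each row is the pose to reach, as a shift and turn from the pose commanded when the call began, along the tool's axes at that moment; what a row does not reach only later rows make up. A row lasts 1/8 s, in which the tool goes at most 62.5 mm and 10.7 degrees, less where a joint would pass 70% of its speed; a pose out of reach is approached as far as the arm can. A call with a gripper value outside its range is refused whole. The fingers move at their own pace and stop on an object; FORCE is the grip in N (left out, the last holds). Time passes only in rows, so rows that repeat a pose let the fingers close. It gives the time, the measured TCP pose, the force and the opening at its end, in the units of the state.
- get_state(): the state, without advancing time (a new reading comes with each control period).
- grab_frame(name): name is "scene" or "top" or "wrist"; returns a dict with "pixels" (384x512x3 uint8, red, green, blue), "vfov" (degrees; the focal length in pixels is half the picture's height over the tangent of half this angle, whatever the lens; pixels are square), "cx", "cy" (the principal point, pixels), "extrinsics" (4x4, takes a point from world to camera coordinates). Camera axes: x right, y up, looking along -z (the intrinsics and any distortion apply to the point x, -y, -z); pixel columns grow to the right and rows downward; lengths in m; the calibration is good to about 2 mm. The wrist camera is an equidistant fisheye: a pixel r from the principal point sees the ray r / f radians off the axis. A picture is of the moment at which its call begins. There is no depth.
- job_done(): hands the job in, once; it reports no verdict.
The state is a dict: "t": time; "q": joint angles; "qd": joint speeds; "joint_efforts": joint torques, N m; "eef_pos": TCP position; "ee_rot": TCP orientation; "force": force on the tool from outside, world axes, zero at the start; "moment": the same for the moment, N m; "width": finger opening in m.
Only numpy, scipy, OpenCV 4.12 (cv2) and the standard library are available. Lean on these libraries where they do the work, as an engineer would, in place of code of your own. Each camera call takes 0.05 s, during which the arm holds its last target.

## Working session

There is one attempt and no reset: what is moved stays moved. The work goes in short steps, Python scripts to look and compute and a shell command to move; the robot and the scene stay as the last step left them, time stands still between calls to the robot, and variables do not carry over. Pictures are saved under pics/ and viewed, and the job is handed in when it is done.

```bash
mkdir -p pics; python3 - <<'E'
from station import *
import cv2, numpy as np
s=get_state(); print(s, tcp_to_grasp)
for n in ["scene","top","wrist"]:
    f=grab_frame(n); cv2.imwrite(f"pics/{n}0.png",f["pixels"][:,:,::-1])
    print(n,f["vfov"],f["cx"],f["cy"],np.round(f["extrinsics"],4).tolist(), f.keys())
E
```

```text
{'t': 0.0, 'q': array([-9.77926820e-01,  3.59439403e-01,  1.10609103e-02, -3.43397953e-04,
       -1.22408220e+00, -2.88103135e-01]), 'qd': array([ 0.00065446, -0.00027787, -0.00023363,  0.00030033,  0.00033719,
       -0.00092436]), 'joint_efforts': array([ 4.92872332e-04, -5.82720244e+01,  2.93052399e+01,  6.99735001e+00,
        6.73428556e-03, -2.09383011e-04]), 'eef_pos': array([ 0.20237915, -0.64344269,  0.22559082]), 'ee_rot': array([0.09655372, 1.56910093, 1.97199946]), 'force': array([-0.47985013, -0.65129655, -0.36076008]), 'moment': array([ 0.00536752, -0.02107166, -0.01834089]), 'width': 0.0872834541225923} 0.0188
scene 57.54873934453192 258.29905652851505 193.3130782481421 [[-0.8846, -0.4663, 0.0076, 0.4437], [0.3232, -0.6012, 0.7308, -0.2575], [-0.3362, 0.649, 0.6825, -0.8707], [0.0, 0.0, 0.0, 1.0]] dict_keys(['pixels', 'vfov', 'cx', 'cy', 'extrinsics'])
top 47.49066270723495 247.4914934092471 192.9975906673184 [[-0.0405, -0.9992, 0.0006, -0.0202], [0.9746, -0.0394, 0.2204, -0.5401], [-0.2202, 0.0095, 0.9754, -1.3217], [0.0, 0.0, 0.0, 1.0]] dict_keys(['pixels', 'vfov', 'cx', 'cy', 'extrinsics'])
wrist 65.70646984690485 256.39597356062455 190.79045153806788 [[-0.2993, 0.9541, 0.0016, 0.6747], [-0.916, -0.2869, -0.2803, 0.0357], [-0.267, -0.0854, 0.9599, -0.3908], [0.0, 0.0, 0.0, 1.0]] dict_keys(['pixels', 'vfov', 'cx', 'cy', 'extrinsics'])
```

View pics/scene0.png

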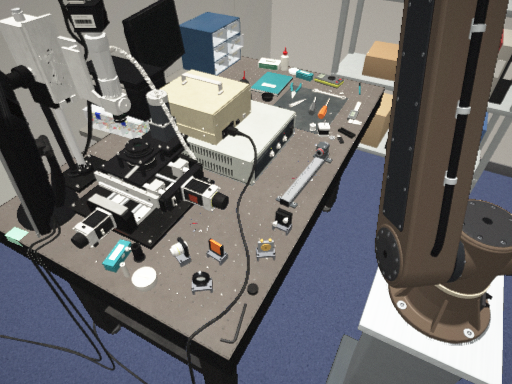

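View pics/top0.png

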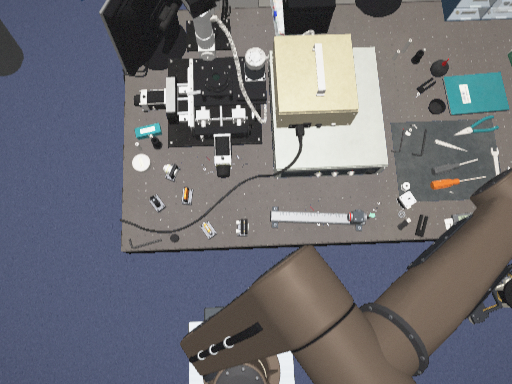

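View pics/wrist0.png

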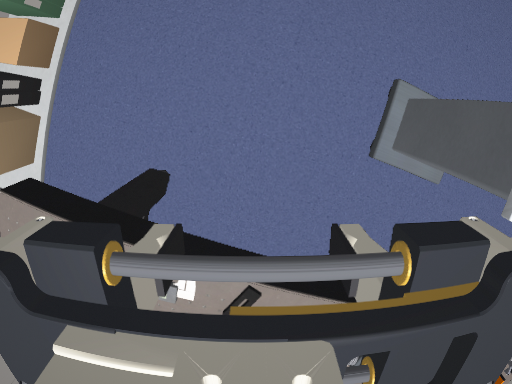

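The rail runs left-right in the top view, around (318,217), with the laser at its right end. The riders stand at about (157,203), (187,196), (172,172), (209,230) and (242,227), and the tin at (141,162). I'll zoom in on these.

```bash
cat > h.py <<'E'
import numpy as np, cv2
from station import *
def ray(f,u,v,fish=False):
    E=f["extrinsics"];R=E[:3,:3];t=E[:3,3];F=192/np.tan(np.radians(f["vfov"])/2)
    d=np.array([u-f["cx"],-(v-f["cy"])],float)
    if fish:
        r=np.hypot(*d);th=r/F
        k=np.array([*(d/max(r,1e-9)*np.sin(th)),-np.cos(th)])
    else: k=np.array([d[0]/F,d[1]/F,-1.])
    return -R.T@t, R.T@(k/np.linalg.norm(k))
def onz(f,u,v,z,fish=False):
    c,k=ray(f,u,v,fish); return c+k*(z-c[2])/k[2]
def proj(f,p,fish=False):
    E=f["extrinsics"];F=192/np.tan(np.radians(f["vfov"])/2)
    q=E[:3,:3]@np.asarray(p,float)+E[:3,3]
    if fish:
        th=np.arctan2(np.hypot(q[0],q[1]),-q[2]); s=F*th/max(np.hypot(q[0],q[1]),1e-9)
    else: s=-F/q[2]
    return f["cx"]+s*q[0], f["cy"]-s*q[1]
def save(f,name,box=None,scale=1):
    im=f["pixels"][:,:,::-1]
    if box: x0,y0,x1,y1=box; im=im[y0:y1,x0:x1]
    im=cv2.resize(im,None,fx=scale,fy=scale,interpolation=cv2.INTER_CUBIC)
    cv2.imwrite("pics/"+name,im)
E
python3 - <<'E'
from h import *
f=grab_frame("top"); save(f,"t1.png",(120,145,260,250),5.5); save(f,"t2.png",(260,195,390,240),6)
g=grab_frame("scene"); save(g,"s1.png",(100,195,310,305),3.8); save(g,"s2.png",(260,130,345,220),6)
for n,(u,v) in dict(tin=(141,162),A=(157,203),B=(187,196),C=(172,172),D=(209,230),E=(242,227),r0=(272,216),r1=(365,217)).items():
    print(n,onz(f,u,v,0.02).round(3))
E
```

```text
tin [0.667 0.306 0.02 ]
A [0.527 0.252 0.02 ]
B [0.546 0.155 0.02 ]
C [0.629 0.203 0.02 ]
D [0.432 0.086 0.02 ]
E [ 0.437 -0.02   0.02 ]
r0 [ 0.469 -0.118  0.02 ]
r1 [ 0.453 -0.417  0.02 ]
```

View pics/t1.png

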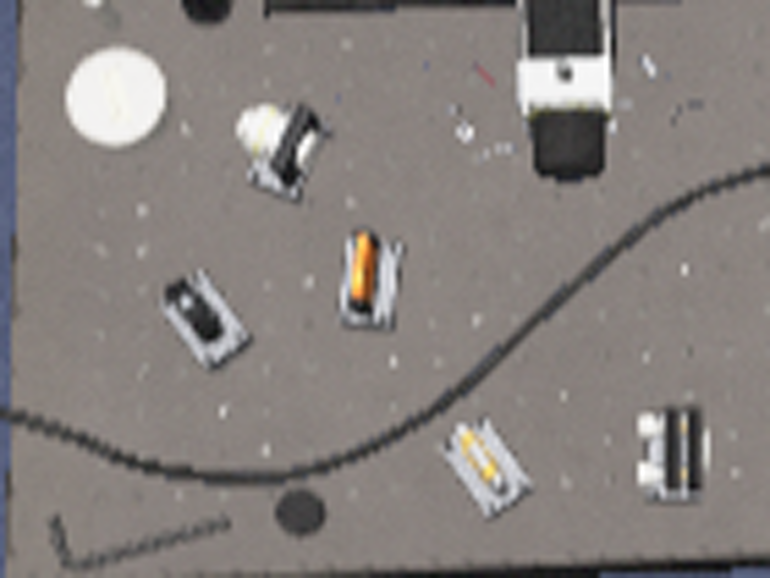

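View pics/t2.png

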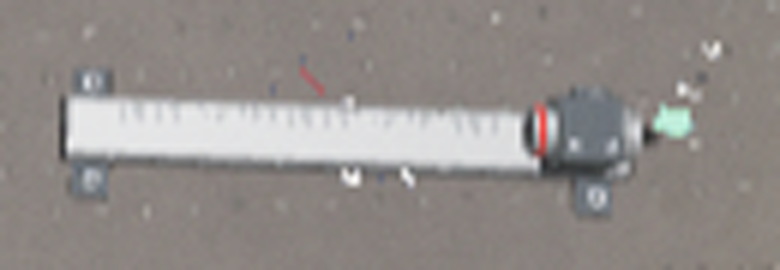

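View pics/s1.png

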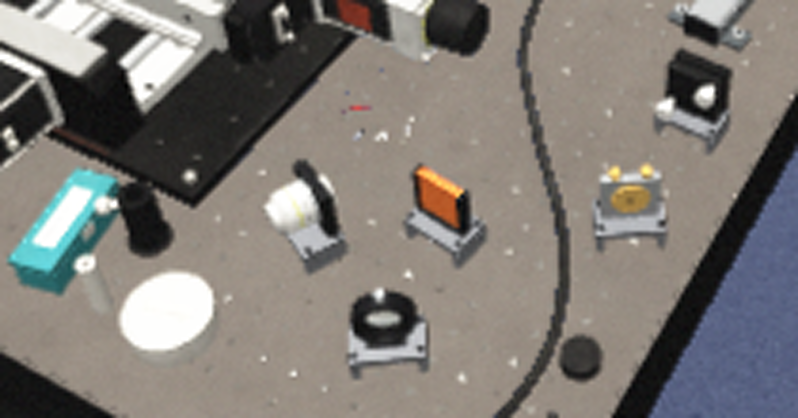

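View pics/s2.png

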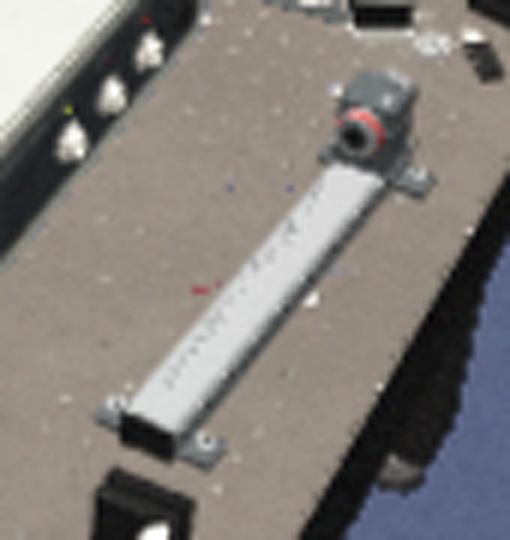

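The five riders are identified:
- lens (157,203)
- filter (187,196)
- objective (172,172), narrow end pointing left
- pinhole (209,230)
- mirror (242,227), knobs on the left

The rail's +x is world +y, so every rider is already roughly the right way round. Next I'll measure them, and work out where the wrist camera sits on the tool.

```bash
cat >> h.py <<'E'
from scipy.spatial.transform import Rotation as Ro
def Rt(s=None):
    s=s or get_state(); return Ro.from_euler('xyz',s["ee_rot"]).as_matrix()
E
python3 - <<'E'
from h import *
s=get_state();R=Rt(s);print("toolaxes\n",R.round(3))
w=grab_frame("wrist");E=w["extrinsics"];c=-E[:3,:3].T@E[:3,3]
print("cam in tool",(R.T@(c-s["eef_pos"])).round(4),"fwd in tool",(R.T@(-E[2,:3])).round(3),"camx in tool",(R.T@E[0,:3]).round(3))
f=grab_frame("top");im=f["pixels"]
hsv=cv2.cvtColor(im,cv2.COLOR_RGB2HSV)
# rail: bright gray in region
reg=np.zeros(im.shape[:2],np.uint8);reg[205:228,262:352]=1
m=((hsv[...,2]>150)&(hsv[...,1]<40)&(reg>0)).astype(np.uint8)
cs,_=cv2.findContours(m,cv2.RETR_EXTERNAL,cv2.CHAIN_APPROX_NONE);k=max(cs,key=cv2.contourArea)
r=cv2.minAreaRect(k);b=cv2.boxPoints(r);print("rail box",r)
for p in b: print(p.round(1),onz(f,*p,0.024).round(4))
# pale saddles in region (riders)
for n,(u,v,wd) in dict(A=(157,203,14),B=(187,196,13),C=(172,172,13),D=(209,230,14),E=(242,227,14),tin=(141,162,12)).items():
    print(n,onz(f,u,v,0.021).round(3))
# things near C: teal box, stage
for p in [(165,146),(172,146),(148,138),(155,148),(165,120),(222,178),(275,172),(385,167),(240,248),(125,250)]: print(p,onz(f,*p,0).round(3),onz(f,*p,.05).round(3))
E
```

```text
toolaxes
 [[-0.    -0.954 -0.3  ]
 [ 0.001 -0.3    0.954]
 [-1.     0.     0.001]]
cam in tool [-0.1583  0.0758 -0.0005] fwd in tool [ 0.96 -0.28 -0.  ] camx in tool [-0.    -0.001  1.   ]
rail box ((309.9831237792969, 216.69419860839844), (78.65969848632812, 13.427591323852539), 4.969740867614746)
[270.2 220. ] [ 0.4554 -0.1116  0.024 ]
[271.4 206.6] [ 0.4989 -0.1176  0.024 ]
[349.7 213.4] [ 0.4664 -0.3684  0.024 ]
[348.6 226.8] [ 0.4233 -0.3607  0.024 ]
A [0.526 0.252 0.021]
B [0.546 0.155 0.021]
C [0.629 0.203 0.021]
D [0.431 0.085 0.021]
E [ 0.437 -0.02   0.021]
tin [0.667 0.306 0.021]
(165, 146) [0.727 0.23  0.   ] [0.709 0.221 0.05 ]
(172, 146) [0.726 0.206 0.   ] [0.709 0.198 0.05 ]
(148, 138) [0.758 0.288 0.   ] [0.739 0.277 0.05 ]
(155, 148) [0.721 0.264 0.   ] [0.704 0.254 0.05 ]
(165, 120) [0.821 0.23  0.   ] [0.8   0.221 0.05 ]
(222, 178) [0.607 0.04  0.   ] [0.594 0.038 0.05 ]
(275, 172) [ 0.621 -0.137  0.   ] [ 0.607 -0.134  0.05 ]
(385, 167) [ 0.623 -0.507  0.   ] [ 0.609 -0.49   0.05 ]
(240, 248) [ 0.372 -0.011  0.   ] [ 0.367 -0.012  0.05 ]
(125, 250) [0.381 0.358 0.   ] [0.376 0.344 0.05 ]
```

The wrist camera sits 76 mm along tool +y. I'll move above the rail with tool z = world -x, so the camera looks down on it.

```bash
python3 -m crank '[[-0.05,-0.05,0.05,-0.15,0,0,1],[-0.05,-0.09,0.09,-0.3,0,0,1],[-0.05,-0.14,0.13,-0.45,0,0,1],[-0.05,-0.18,0.17,-0.6,0,0,1],[-0.05,-0.23,0.22,-0.75,0,0,1],[-0.05,-0.27,0.26,-0.9,0,0,1],[-0.05,-0.32,0.3,-1.05,0,0,1],[-0.05,-0.36,0.345,-1.2,0,0,1],[-0.05,-0.37,0.348,-1.27,0,0,1],[-0.05,-0.37,0.348,-1.27,0,0,1]]'
python3 - <<'E'
from h import *
s=get_state();print(s["t"],s["q"].round(3),Rt(s).round(3))
w=grab_frame("wrist");save(w,"w1.png",None,1.5)
E
```

```text
t: 1.6
eef_pos: [0.4518, -0.2, 0.2766]
ee_rot: [1.965, 1.571, -1.17]
force: [-0.7, -0.7, 0.3]
width: 0.0878
1.6 [-0.018  0.025 -0.294  0.    -1.251  0.024] [[ 0.     0.006 -1.   ]
 [-0.    -1.    -0.006]
 [-1.     0.    -0.   ]]
```

View pics/w1.png

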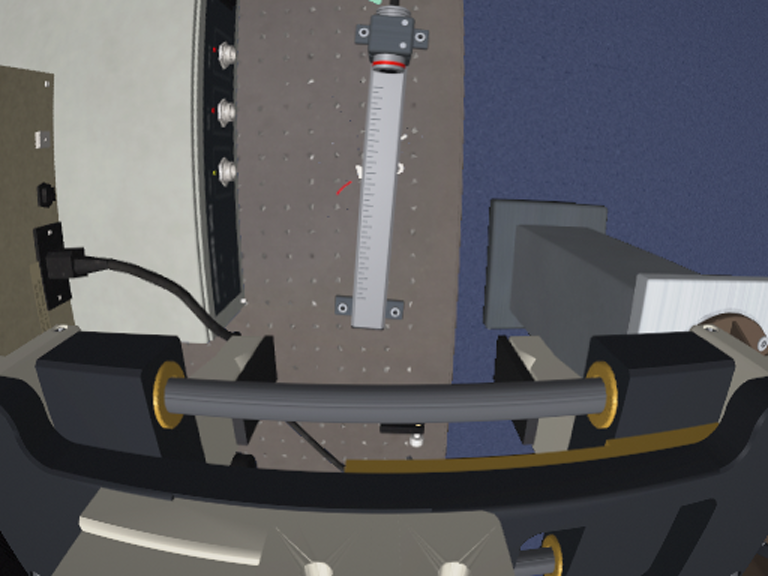

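The whole rail is visible: laser ring at (390,65)/1.5, free end at (367,328)/1.5. I'll fit the rail's top face on the z = 24 mm plane.

```bash
python3 - <<'E'
from h import *
w=grab_frame("wrist");im=w["pixels"]
g=im.astype(int)
print([g[150,u].tolist() for u in range(228,284,3)])
L=[];Rr=[]
for v in range(60,212,2):
    row=g[v,:,:].mean(1); c=int(np.interp(v,[50,215],[260,245]))
    # saturated-min edges by max gradient
    gr=np.diff(cv2.GaussianBlur(row.reshape(1,-1),(3,1),0)[0])
    a=c-18+np.argmax(gr[c-18:c-2]); b=c+4+np.argmin(gr[c+4:c+18])
    L.append(onz(w,a+.5,v,.024,True)); Rr.append(onz(w,b+.5,v,.024,True))
L=np.array(L);Rr=np.array(Rr)
def fit(P):
    x,y=P[:,0],P[:,1];k=np.ones(len(x),bool)
    for _ in range(5):
        p=np.polyfit(y[k],x[k],1);r=x-np.polyval(p,y);k=abs(r)<max(2*r[k].std(),.0004)
    return p,r[k].std(),k.sum()
for n,P in (("L",L),("R",Rr)):
    p,s_,n_=fit(P);print(n,p.round(4),s_.round(5),n_,"x at -.13",np.polyval(p,-.13).round(4),"x at -.35",np.polyval(p,-.35).round(4))
# end points
for v in (217,218,219,220): print(v,onz(w,244,v,.024,True).round(4))
m=(g[...,0]>150)&(g[...,1]<90)&(g[...,2]<90); m[70:]=0
ys,xs=np.nonzero(m);print("ring px",xs.min(),xs.max(),ys.min(),ys.max())
print(onz(w,xs.mean(),ys.mean(),.0685,True).round(4),onz(w,xs.mean(),ys.max(),.0685,True).round(4))
save(w,"w2.png",(225,15,300,75),8)
E
```

```text
[[114, 107, 106], [115, 106, 106], [114, 107, 106], [115, 108, 106], [184, 185, 191], [186, 187, 192], [185, 187, 191], [184, 185, 191], [183, 184, 189], [182, 184, 190], [179, 180, 186], [116, 113, 115], [110, 104, 100], [111, 104, 101], [110, 103, 99], [112, 104, 100], [111, 105, 100], [111, 104, 100], [111, 104, 100]]
L [0.0878 0.495 ] 0.00065 64 x at -.13 0.4836 x at -.35 0.4643
R [0.0779 0.4642] 0.00041 71 x at -.13 0.4541 x at -.35 0.437
217 [ 0.4693 -0.1164  0.024 ]
218 [ 0.4693 -0.1148  0.024 ]
219 [ 0.4693 -0.1132  0.024 ]
220 [ 0.4693 -0.1116  0.024 ]
ring px 141 266 33 44
[ 0.4579 -0.3576  0.0685] [ 0.4579 -0.3548  0.0685]
```

View pics/w2.png

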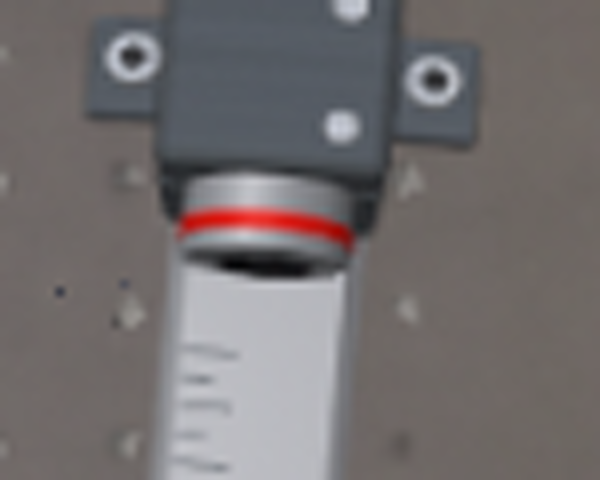

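The rail axis is x = 0.4796 + 0.083·y, about 4.75° off world y. The laser face is near y = -0.351. Next, the wrist view over the riders.

```bash
python3 -m crank '[[0,-0.06,-0.01,0,0,0,1],[0,-0.12,-0.02,0,0,0,1],[0,-0.18,-0.03,0,0,0,1],[0,-0.24,-0.04,0,0,0,1],[0,-0.3,-0.055,0,0,0,1],[0,-0.36,-0.065,0,0,0,1],[0,-0.366,-0.068,0,0,0,1],[0,-0.366,-0.068,0,0,0,1]]'
python3 - <<'E'
from h import *
w=grab_frame("wrist");save(w,"w3.png",None,1.5)
E
```

```text
t: 2.7
eef_pos: [0.5178, 0.1644, 0.2761]
ee_rot: [0.711, 1.57, -2.428]
force: [-0.3, 0.3, -0.0]
width: 0.0875
```

View pics/w3.png

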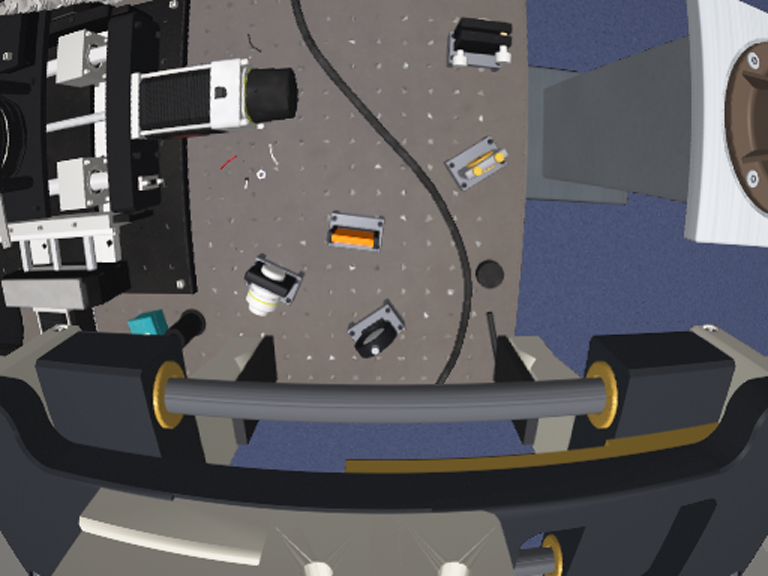

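All five riders are in view, at 1.5x scale: mirror (480,45), pinhole (477,163), filter (355,232), objective (272,285), lens (377,328). I'll zoom in on the saddle corners, whose tops are at z = 21 mm.

```bash
python3 - <<'E'
from h import *
w=grab_frame("wrist")
T=[]
for (x0,y0) in [(290,5),(288,82),(152,160),(222,190)]:
    c=w["pixels"][y0:y0+60,x0:x0+65,::-1]; c=cv2.resize(c,None,fx=6,fy=4.9*1.0204*6/5,interpolation=cv2.INTER_CUBIC) if 0 else cv2.resize(c,None,fx=5,fy=5,interpolation=cv2.INTER_CUBIC)
    for i in range(0,65,10): cv2.putText(c,str(x0+i),(i*5,8),0,.3,(0,255,255),1); cv2.line(c,(i*5,10),(i*5,14),(0,255,255),1)
    for i in range(10,60,10): cv2.putText(c,str(y0+i),(0,i*5+3),0,.3,(0,255,255),1)
    T.append(c)
cv2.imwrite("pics/w4.png",np.vstack([np.hstack(T[:2]),np.hstack(T[2:])]))
E
```

```text
(no output)
```

View pics/w4.png

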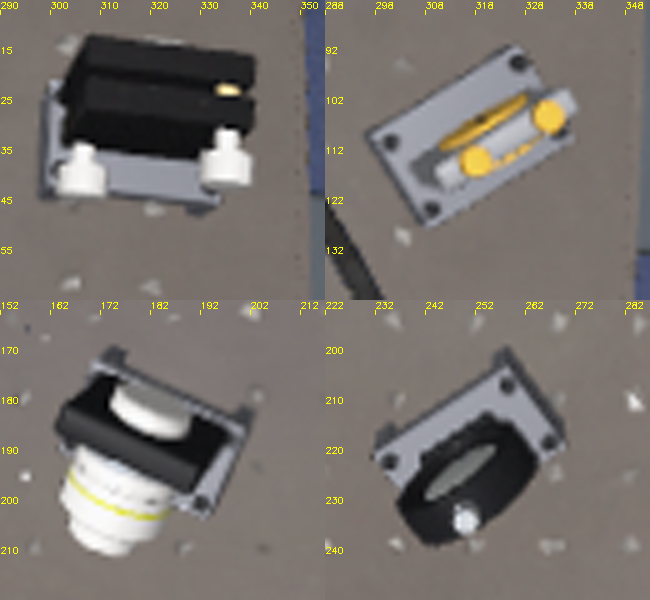

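```bash
python3 - <<'E'
from h import *
w=grab_frame("wrist")
z=.021
def W(p): return onz(w,p[0],p[1],z,True)[:2]
# corners given as (a,b) long edge (50) start-end, (b,c) short edge (32)
S=dict(pin=[(301.2,110.4),(326.6,94.4),(335,108.4)],pin_corner=[(296,108),(326,91),(338,110)],
 lens=[(235,222.4),(258.6,207),(266.8,218.4)],
 obj=[(171,173.6),(201.4,186),(193.6,203)],
 mir=[(300,22),(299,42),(333.6,45)])
for n,(a,b,c) in S.items():
    a,b,c=W(a),W(b),W(c)
    if n=="mir": l=c-b; sh=a-b; ctr=(a+c)/2
    else: l=b-a; sh=c-b; ctr=(a+c)/2
    print(n,"ctr",ctr.round(4),"long",np.hypot(*l).round(4),"short",np.hypot(*sh).round(4),"long yaw deg",np.degrees(np.arctan2(l[1],l[0])).round(1)%180,"short yaw",np.degrees(np.arctan2(sh[1],sh[0])).round(1)%180)
print("pin diag2",((W((326.6,94.4))+W((309.4,123.8)))/2).round(4))
t=grab_frame("top")
for n,p in dict(tin=(141,162)).items(): print(n,onz(t,*p,.024))
for p in [(190,195),(205,320)]: pass
print("stage corner",[onz(w,192/1.5,290/1.5,zz,True).round(3) for zz in(0,.03)],"teal",[onz(w,166/1.5,318/1.5,zz,True).round(3) for zz in(0,.03)],"blackcyl",[onz(w,200/1.5,325/1.5,zz,True).round(3) for zz in(0,.04)])
print("mic",[onz(w,297/1.5,95/1.5,zz,True).round(3) for zz in(0.03,.06)])
E
```

```text
pin ctr [0.4314 0.0899] long 0.0431 short 0.0231 long yaw deg 33.80000000000001 short yaw 123.3
pin_corner ctr [0.4329 0.0894] long 0.0493 short 0.0318 long yaw deg 31.30000000000001 short yaw 124.7
lens ctr [0.5259 0.2547] long 0.0432 short 0.0219 long yaw deg 34.900000000000006 short yaw 124.3
obj ctr [0.6271 0.2048] long 0.0489 short 0.0294 long yaw deg 157.2 short yaw 63.1
mir ctr [ 0.4338 -0.0194] long 0.0492 short 0.03 long yaw deg 178.7 short yaw 86.8
pin diag2 [0.4318 0.0895]
tin [0.66612312 0.30495013 0.024     ]
stage corner [array([0.727, 0.219, 0.   ]), array([0.713, 0.21 , 0.03 ])] teal [array([0.765, 0.252, 0.   ]), array([0.748, 0.241, 0.03 ])] blackcyl [array([0.723, 0.26 , 0.   ]), array([0.704, 0.244, 0.04 ])]
mic [array([0.597, 0.026, 0.03 ]), array([0.591, 0.031, 0.06 ])]
```

All the saddle sizes come out right (49x31 against 50x32). The cable runs close to the pinhole and is about 10 mm thick, so I'll open the jaws less there. The mirror goes first: move above it, then down.

```bash
python3 - <<'E'
from h import *
s=get_state();R=Rt(s)
print((R.T@(np.array([.4337,-.0195,.009])-s["eef_pos"])).round(4), R.round(4)[:,2])
E
```

```text
[0.2678 0.1832 0.0843] [-1.0e+00 -1.8e-03 -3.0e-04]
```

```bash
python3 -m crank '[[0.03,0.05,0.02,0.04,0,0,1],[0.06,0.1,0.045,0.04,0,0,1],[0.1,0.15,0.07,0.04,0,0,1],[0.14,0.183,0.084,0.04,0,0,1],[0.17,0.183,0.084,0.04,0,0,1],[0.17,0.183,0.084,0.04,0,0,1]]'
python3 - <<'E'
from h import *
w=grab_frame("wrist");save(w,"w5.png",None,1.5)
E
```

```text
t: 3.65
eef_pos: [0.4327, -0.0196, 0.1056]
ee_rot: [0.417, 1.568, -2.763]
force: [-0.2, 0.1, 0.2]
width: 0.0874
```

View pics/w5.png

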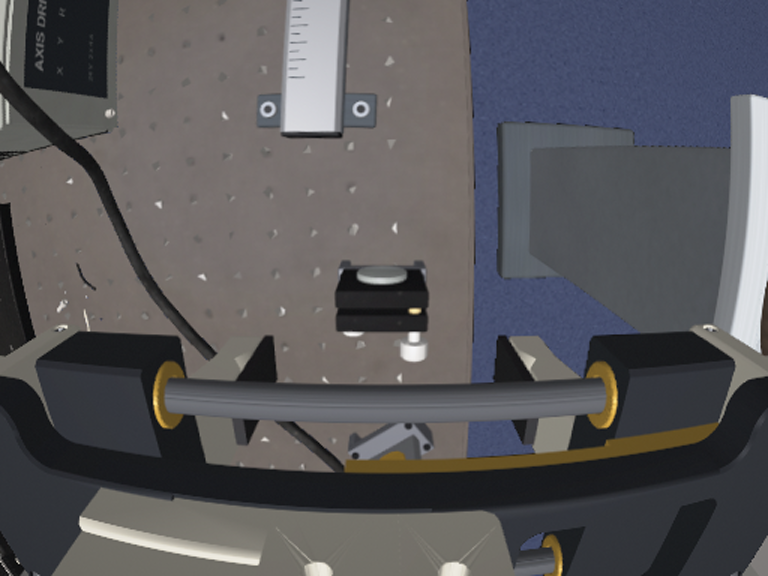

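The mirror rider is centred between the fingers (382 against 385 at 1.5x) and square to them, with the silver face towards the rail. Descend and grip.

```bash
python3 -m crank '[[0.05,0,0,0,0,0,1],[0.085,0,0,0,0,0,1],[0.0965,0,0,0,0,0,1],[0.0965,0,0,0,0,0,1],[0.0965,0,0,0,0,0,0],[0.0965,0,0,0,0,0,0],[0.0965,0,0,0,0,0,0],[0.0965,0,0,0,0,0,0],[0.0965,0,0,0,0,0,0]]' 30; python3 -m crank '[[0,0,0,0,0,0,0],[-0.02,0,0,0,0,0,0],[-0.06,0,0,0,0,0,0],[-0.09,0,0,0,0,0,0],[-0.09,0,0,0,0,0,0]]'
```

```text
t: 4.82
eef_pos: [0.4343, -0.0179, 0.0103]
ee_rot: [-2.961, 1.571, 0.145]
force: [-1.3, 0.9, 4.8]
width: 0.0494
t: 5.45
eef_pos: [0.4356, -0.0174, 0.1018]
ee_rot: [-2.719, 1.567, 0.387]
force: [-0.6, 0.1, -2.5]
width: 0.0496
```

Gripped: width 49.5 mm, and the force change matches 0.21 kg. Now carry it over the rail, staying up, and measure the rail against the fingers at close range.

```bash
cat >> h.py <<'E'
def go(x,y,z,yaw=None):
    """shift in tool axes to world point, and wx for jaw yaw (deg, mod 180)"""
    s=get_state();R=Rt(s);d=R.T@(np.array([x,y,z])-s["eef_pos"])
    cur=np.degrees(np.arctan2(R[1,2],R[0,2]))
    out=None
    if yaw is not None:
        dy=(yaw-cur+90)%180-90; out=-np.radians(dy)
    print("t",round(s["t"],2),"pos",s["eef_pos"].round(4),"jaw yaw",cur.round(2),"tilt",np.degrees(np.arccos(-R[2,0])).round(2),"shift",d.round(4),"wx",out, "F",s["force"].round(1),"w",round(s["width"],4))
E
python3 -c "
from h import *
go(.4666,-.1567,.07,175.26)"
```

```text
t 5.45 pos [ 0.4356 -0.0174  0.1018] jaw yaw 177.94 tilt 0.25 shift [ 0.0317  0.1381 -0.0359] wx 0.046811444980287005 F [-0.6  0.1 -2.5] w 0.0496
```

```bash
python3 -m crank '[[0,0.05,-0.013,0.047,0,0,0],[0,0.1,-0.026,0.047,0,0,0],[0,0.138,-0.035,0.047,0,0,0],[0.03,0.138,-0.035,0.047,0,0,0],[0.03,0.138,-0.035,0.047,0,0,0],[0.03,0.138,-0.035,0.047,0,0,0]]'
python3 - <<'E'
from h import *
w=grab_frame("wrist");save(w,"w6.png",None,1.5);go(.4666,-.1567,.07,175.26);go(.4666,-.1567,.07,175.26)
E
```

```text
t: 6.2
eef_pos: [0.4641, -0.1569, 0.0699]
ee_rot: [0.248, 1.57, -2.976]
force: [0.5, 0.7, -1.7]
width: 0.0497
t 6.25 pos [ 0.4646 -0.1568  0.0704] jaw yaw 175.3 tilt 0.01 shift [ 0.0004 -0.0002 -0.002 ] wx 0.00071274900930903 F [ 0.6 -0.3 -1.5] w 0.0497
t 6.25 pos [ 0.4646 -0.1568  0.0704] jaw yaw 175.3 tilt 0.01 shift [ 0.0004 -0.0002 -0.002 ] wx 0.00071274900930903 F [ 0.6 -0.3 -1.5] w 0.0497
```

View pics/w6.png

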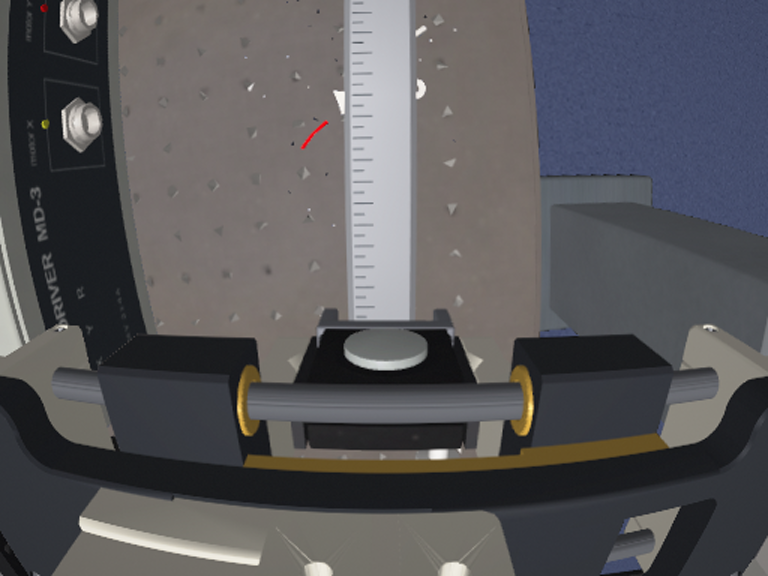

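The rail lies about 3 px left of the rider's midplane, which agrees with the 2 mm the pose readout asks for. I'll quantify that in tool axes.

```bash
cat >> h.py <<'E'
def railcheck(v0=10,v1=200,w=None,c0=253):
    s=get_state();R=Rt(s)
    w=w or grab_frame("wrist");g=cv2.GaussianBlur(w["pixels"].astype(np.float32).mean(2),(3,3),0)
    A=[];B=[];T=np.array([*s["eef_pos"]])
    for v in range(v0,v1,2):
        gr=np.diff(g[v]);lo=c0-45;a=lo+np.argmax(gr[lo:c0-5]);b=c0+5+np.argmin(gr[c0+5:c0+45])
        def sub(i,sg):
            y=sg*gr[i-1:i+2];d=y[0]-2*y[1]+y[2];return i+.5+(0.5*(y[0]-y[2])/d if d else 0)
        A.append(R.T@(onz(w,sub(a,1),v,.024,True)-T));B.append(R.T@(onz(w,sub(b,-1),v,.024,True)-T))
    A,B=np.array(A),np.array(B);M=(A+B)/2;wd=abs(A-B)[:,2]
    k=abs(wd-np.median(wd))<.0015
    for _ in range(4):
        p=np.polyfit(M[k,1],M[k,2],1);r=M[:,2]-np.polyval(p,M[:,1]);k=k&(abs(r)<.001)
    print("rail width",np.median(wd).round(4),"n",k.sum(),"rail centre z_tool at y=0:",p[1].round(5),"slope",p[0].round(4),"std",r[k].std().round(5))
E
python3 -c "
from h import *
railcheck()"
```

```text
rail width 0.0272 n 67 rail centre z_tool at y=0: -0.00127 slope -0.0044 std 6e-05
```

```bash
python3 -m crank '[[0.01,0,-0.0015,0,0,0,0],[0.025,0,-0.0015,0,0,0,0],[0.032,0,-0.0015,0,0,0,0],[0.037,0,-0.0015,0,0,0,0],[0.041,0,-0.0015,0,0,0,0],[0.041,0,-0.0015,0,0,0,0]]'; python3 -m crank '[[0.003,0,0,0,0,0,0],[0.006,0,0,0,0,0,0],[0.008,0,0,0,0,0,0],[0.008,0,0,0,0,0,0]]'; python3 -c "
from h import *
w=grab_frame('wrist');save(w,'w7.png',None,1.5)
railcheck(10,180,w)"
```

```text
t: 7.05
eef_pos: [0.4658, -0.1572, 0.029]
ee_rot: [0.05, 1.571, 3.109]
force: [0.4, 0.2, -1.1]
width: 0.0497
t: 7.55
eef_pos: [0.4658, -0.1573, 0.0213]
ee_rot: [1.054, 1.571, -2.17]
force: [-2.3, 0.2, 3.3]
width: 0.0496
rail width 0.0271 n 64 rail centre z_tool at y=0: -0.0001 slope -0.0049 std 4e-05
```

View pics/w7.png

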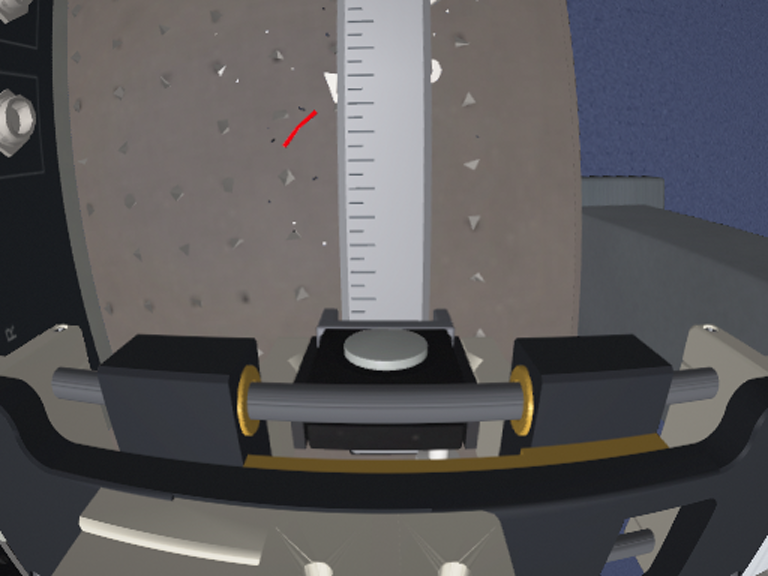

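It went down to TCP z = 21.3 mm, where contact was expected, with a light upward force: seated, and centred within about 1 mm. Release and rise.

```bash
python3 -m crank '[[0.0005,0,0,0,0,0,0],[0,0,0,0,0,0,0.8],[0,0,0,0,0,0,0.8],[0,0,0,0,0,0,0.8],[-0.01,0,0,0,0,0,0.8],[-0.05,0,0,0,0,0,1],[-0.11,0,0,0,0,0,1],[-0.16,0,0,0,0,0,1],[-0.16,-0.05,0,0,0,0,1],[-0.16,-0.1,0,0,0,0,1]]'
python3 -c "
from h import *
go(.628,.204,.18,156)"
```

```text
t: 8.85
eef_pos: [0.4744, -0.0568, 0.1827]
ee_rot: [-2.777, 1.568, 0.28]
force: [1.4, 0.9, -0.0]
width: 0.0875
t 8.85 pos [ 0.4744 -0.0568  0.1827] jaw yaw 175.13 tilt 0.16 shift [ 0.0033 -0.2729 -0.1309] wx 0.33393431808098045 F [ 1.4  0.9 -0. ] w 0.0875
```

Now the objective: move above it at height and look.

```bash
python3 -m crank '[[0,-0.055,-0.026,0.1,0,0,1],[0,-0.11,-0.052,0.2,0,0,1],[0,-0.165,-0.078,0.3,0,0,1],[0,-0.22,-0.104,0.334,0,0,1],[0,-0.273,-0.131,0.334,0,0,1],[0.05,-0.273,-0.131,0.334,0,0,1],[0.05,-0.273,-0.131,0.334,0,0,1]]'
python3 - <<'E'
from h import *
w=grab_frame("wrist");save(w,"w8.png",None,1.5);go(.628,.204,.18,156)
E
```

```text
t: 9.72
eef_pos: [0.6246, 0.2027, 0.1274]
ee_rot: [0.897, 1.563, -2.661]
force: [-0.6, -0.6, 1.1]
width: 0.0878
t 9.78 pos [0.6262 0.2028 0.1303] jaw yaw 156.12 tilt 0.24 shift [-0.0498 -0.0016 -0.0011] wx 0.0021479329914498415 F [ 0.5 -0.2  0.9] w 0.0869
```

View pics/w8.png

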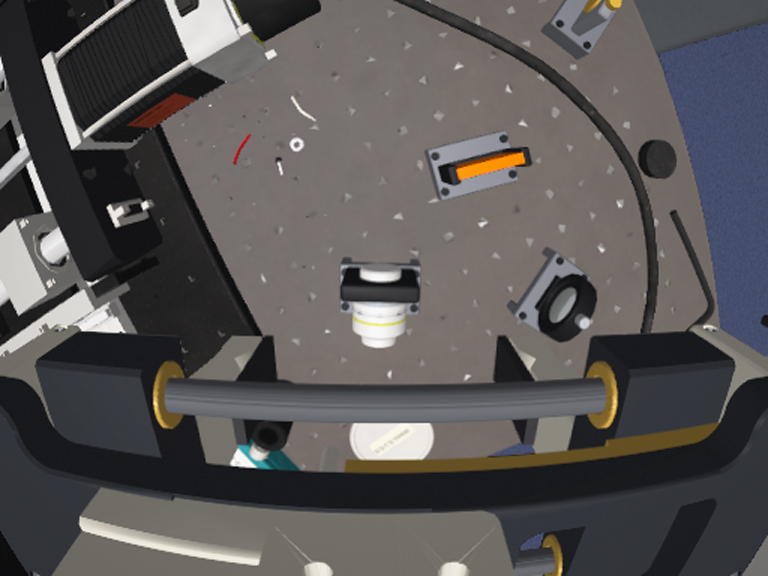

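The objective is square to the jaws and centred, with its front pointing away from the camera side. Before going down I'll check that the gripper body clears the stage on the left.

```bash
python3 - <<'E'
from h import *
w=grab_frame("wrist");s=get_state();R=Rt(s)
for p in [(150,255),(155,235),(150,205),(120,285),(160,140),(268,435),(250,420)]:
    print(p,[ (R.T@(onz(w,p[0]/1.5,p[1]/1.5,z,True)-s["eef_pos"])).round(3)[1:].tolist() for z in (.02,.05,.08)])
print([ (R.T@(onz(w,p[0]/1.5,p[1]/1.5,.021,True)-s["eef_pos"])).round(4)[1:].tolist() for p in [(341,262),(420,262),(350,308),(414,308)]])
g=grab_frame("scene");save(g,"s3.png",(60,120,260,300),3.8)
E
```

```text
(150, 255) [[0.021, -0.158], [0.027, -0.14], [0.033, -0.123]]
(155, 235) [[0.034, -0.152], [0.039, -0.135], [0.044, -0.118]]
(150, 205) [[0.055, -0.154], [0.057, -0.137], [0.06, -0.12]]
(120, 285) [[-0.0, -0.187], [0.008, -0.166], [0.017, -0.146]]
(160, 140) [[0.097, -0.144], [0.095, -0.128], [0.092, -0.112]]
(268, 435) [[-0.116, -0.086], [-0.095, -0.076], [-0.073, -0.067]]
(250, 420) [[-0.104, -0.098], [-0.084, -0.087], [-0.063, -0.076]]
[[0.0145, -0.0261], [0.0144, 0.0227], [-0.0155, -0.0211], [-0.0155, 0.0196]]
```

View pics/s3.png

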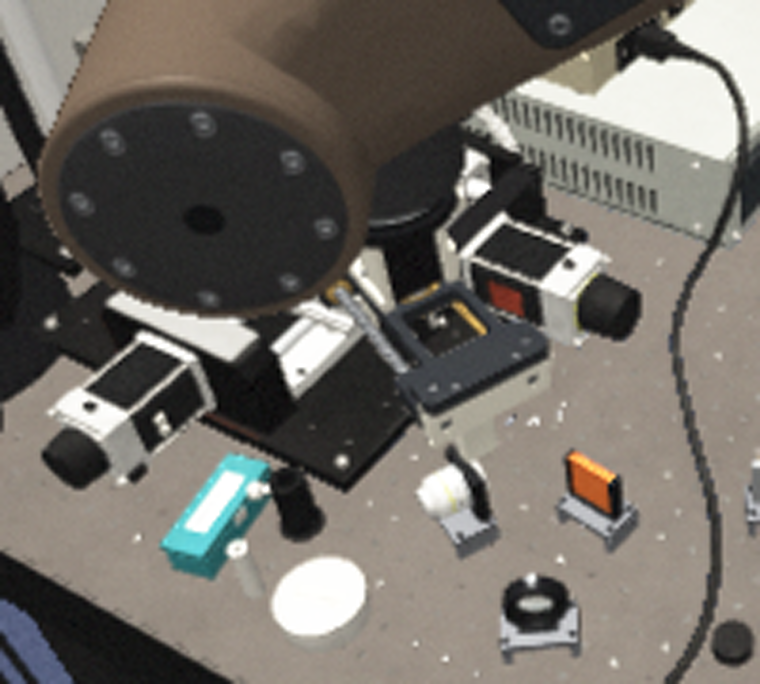

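The stage's tall parts are at least 118 mm from the jaw centre and the body reaches 97, so it clears. Descend and grip.

```bash
python3 -m crank '[[0.05,0,-0.001,0,0,0,1],[0.1,0,-0.001,0,0,0,1],[0.12,0,-0.001,0,0,0,1],[0.12,0,-0.001,0,0,0,1]]' ; python3 -m crank '[[0,0,0,0,0,0,0],[0,0,0,0,0,0,0],[0,0,0,0,0,0,0],[0,0,0,0,0,0,0],[0,0,0,0,0,0,0]]' 30; python3 -m crank '[[-0.02,0,0,0,0,0,0],[-0.07,0,0,0,0,0,0],[-0.12,0,0,0,0,0,0],[-0.15,0,0,0,0,0,0],[-0.15,0,0,0,0,0,0]]'
python3 -c "
from h import *
go(.4542,-.3062,.16,175.0)"
```

```text
t: 10.38
eef_pos: [0.6284, 0.2026, 0.0117]
ee_rot: [1.835, 1.57, -1.724]
force: [-0.4, 0.7, 1.2]
width: 0.0873
t: 11.0
eef_pos: [0.6282, 0.2033, 0.0115]
ee_rot: [-2.117, 1.571, 0.607]
force: [-1.6, -0.4, 3.4]
width: 0.0498
t: 11.62
eef_pos: [0.6294, 0.2039, 0.1638]
ee_rot: [-2.187, 1.566, 0.538]
force: [-0.3, 0.2, -2.5]
width: 0.0493
t 11.62 pos [0.6294 0.2039 0.1638] jaw yaw 156.12 tilt 0.27 shift [ 0.0019  0.5373 -0.0463] wx -0.3295090061366473 F [-0.3  0.2 -2.5] w 0.0493
```

```bash
python3 -m crank '[[0,0.054,0.017,-0.08,0,0,0],[0,0.108,0.034,-0.16,0,0,0],[0,0.162,0.051,-0.24,0,0,0],[0,0.216,0.068,-0.32,0,0,0],[0,0.27,0.049,-0.33,0,0,0],[0,0.325,0.03,-0.33,0,0,0],[0,0.38,0.01,-0.33,0,0,0],[0,0.435,-0.01,-0.33,0,0,0],[0,0.49,-0.03,-0.33,0,0,0],[0,0.537,-0.046,-0.33,0,0,0]]'
python3 -m crank '[[0.04,0,0,0,0,0,0],[0.08,0,0,0,0,0,0],[0.08,0,0,0,0,0,0]]'
python3 - <<'E'
from h import *
w=grab_frame("wrist");save(w,"w9.png",None,1.5);go(.4542,-.3062,.0725,175.0)
E
```

```text
t: 12.88
eef_pos: [0.4514, -0.3081, 0.1594]
ee_rot: [-0.33, 1.568, 2.723]
force: [0.9, 0.0, -1.4]
width: 0.0497
t: 13.25
eef_pos: [0.4493, -0.3055, 0.0771]
ee_rot: [-0.242, 1.562, 2.812]
force: [0.3, 0.6, -1.2]
width: 0.0497
t 13.3 pos [ 0.4513 -0.3061  0.0795] jaw yaw 175.01 tilt 0.27 shift [ 0.007  -0.0001 -0.003 ] wx 0.00016605323148549832 F [-0.2 -0.3 -2.7] w 0.0496
```

View pics/w9.png

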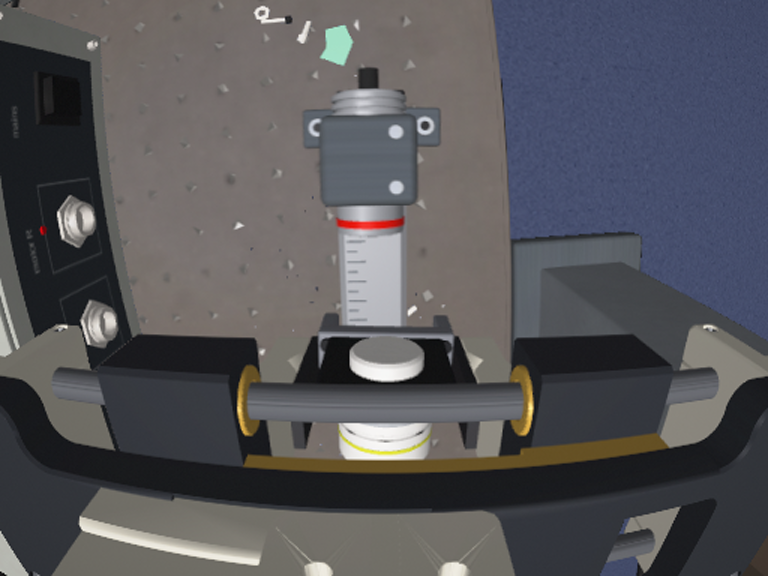

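```bash
python3 - <<'E'
from h import *
w=grab_frame("wrist")
railcheck(162,212,w,248)
s=get_state();R=Rt(s)
for z in (.0685,.055): print("face top edge, tool y:",(R.T@(onz(w,247,234/1.5,z,True)-s["eef_pos"])).round(4))
g=w["pixels"][190].astype(int).mean(1); print(g[222:280].round().astype(int).tolist())
E
```

```text
rail width 0.0298 n 9 rail centre z_tool at y=0: -0.0034 slope -0.0088 std 1e-05
face top edge, tool y: [ 0.0126  0.0474 -0.0041]
face top edge, tool y: [ 0.0261  0.0451 -0.0044]
[113, 113, 114, 113, 114, 113, 113, 115, 137, 152, 152, 160, 187, 194, 193, 193, 193, 193, 192, 193, 192, 192, 192, 192, 192, 191, 192, 190, 191, 191, 191, 190, 190, 190, 189, 189, 189, 189, 189, 189, 189, 188, 188, 188, 188, 187, 187, 180, 141, 126, 125, 123, 116, 113, 113, 113, 113, 113]
```

The rail centre is at z_tool = -3.4 mm and the laser face 46-47 mm ahead. Correct and lower.

```bash
python3 -m crank '[[0.01,0.001,-0.0034,-0.006,0,0,0],[0.025,0.001,-0.0034,-0.006,0,0,0],[0.034,0.001,-0.0034,-0.006,0,0,0],[0.034,0.001,-0.0034,-0.006,0,0,0]]'; python3 -c "
from h import *
w=grab_frame('wrist');save(w,'w10.png',None,1.5)
railcheck(180,212,w,250);go(.4542,-.3062,.0225,175)
g=w['pixels'][200].astype(int).mean(1); print(g[222:282].round().astype(int).tolist())"
```

```text
t: 13.85
eef_pos: [0.4554, -0.3074, 0.0461]
ee_rot: [-0.2, 1.569, 2.861]
force: [-0.7, 0.6, -1.8]
width: 0.0497
rail width 0.0298 n 10 rail centre z_tool at y=0: 0.00015 slope -0.0001 std 2e-05
t 13.9 pos [ 0.4559 -0.3076  0.0467] jaw yaw 175.37 tilt 0.05 shift [ 0.0242 -0.0013  0.0017] wx 0.00644298426733335 F [ 0.4 -0.2 -2. ] w 0.0498
[112, 112, 112, 111, 111, 111, 113, 113, 113, 113, 114, 134, 151, 151, 152, 163, 189, 189, 190, 189, 189, 189, 188, 188, 188, 188, 188, 188, 188, 187, 188, 188, 186, 187, 186, 186, 186, 186, 186, 186, 186, 185, 186, 185, 185, 185, 185, 184, 185, 184, 184, 184, 184, 184, 183, 183, 183, 177, 138, 125]
```

View pics/w10.png

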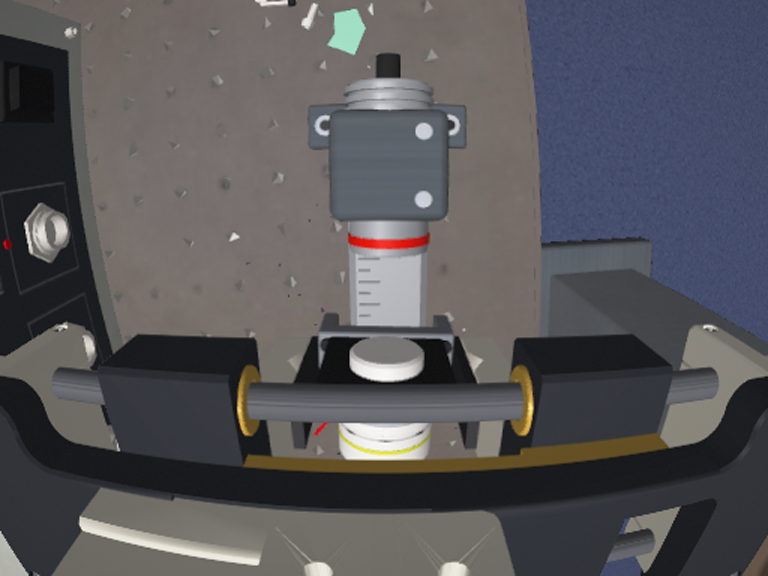

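Rail and rider midlines now agree within 1 mm. Seat it.

```bash
python3 -m crank '[[0.008,0,0.0005,0,0,0,0],[0.014,0,0.0005,0,0,0,0],[0.019,0,0.0005,0,0,0,0],[0.022,0,0.0005,0,0,0,0],[0.0245,0,0.0005,0,0,0,0],[0.0245,0,0.0005,0,0,0,0]]'; python3 -c "
from h import *
w=grab_frame('wrist');save(w,'w11.png',None,1.5);go(.4542,-.3062,.0225,175)
go(.4542,-.3062,.0225,175)"
```

```text
t: 14.65
eef_pos: [0.4557, -0.3077, 0.0226]
ee_rot: [2.75, 1.571, -0.473]
force: [-0.7, -0.3, -2.4]
width: 0.0497
t 14.7 pos [ 0.4557 -0.3077  0.0226] jaw yaw 175.36 tilt 0.01 shift [ 0.0001 -0.0013  0.0016] wx 0.006236625618660383 F [ 0.7 -0.  -1.9] w 0.0497
t 14.7 pos [ 0.4557 -0.3077  0.0226] jaw yaw 175.36 tilt 0.01 shift [ 0.0001 -0.0013  0.0016] wx 0.006236625618660383 F [ 0.7 -0.  -1.9] w 0.0497
```

View pics/w11.png

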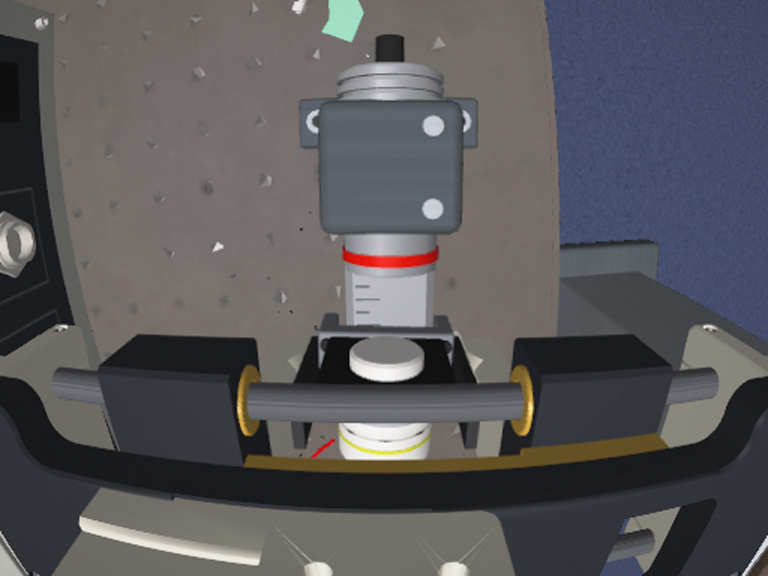

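It's straddling the rail, but the gripper still carries the weight. Lower another millimetre and watch the force.

```bash
python3 -m crank '[[0.0007,0,0,0,0,0,0],[0.0014,0,0,0,0,0,0],[0.0014,0,0,0,0,0,0]]'; python3 -m crank '[[0,0,0,0,0,0,0],[0,0,0,0,0,0,0]]'
```

```text
t: 15.08
eef_pos: [0.4557, -0.3077, 0.0224]
ee_rot: [2.596, 1.57, -0.626]
force: [-3.6, 4.0, 11.5]
width: 0.0494
t: 15.32
eef_pos: [0.4557, -0.3077, 0.0224]
ee_rot: [2.659, 1.57, -0.563]
force: [-3.2, 3.0, 10.3]
width: 0.0497
```

Firm contact (about 12 N up) at TCP z = 22.4 mm, where contact was expected: seated. Release, rise, and move on towards the pinhole.

```bash
python3 -m crank '[[-0.001,0,0,0,0,0,0.8],[-0.001,0,0,0,0,0,0.8],[-0.001,0,0,0,0,0,0.8],[-0.01,0,0,0,0,0,0.8],[-0.05,0,0,0,0,0,1],[-0.11,0,0,0,0,0,1],[-0.15,0,0,0,0,0,1],[-0.15,0,0,0,0,0,1]]'
python3 - <<'E'
from h import *
w=grab_frame("wrist");save(w,"w12.png",None,1.5);go(.4317,.0897,.13,33.2)
E
```

```text
t: 16.32
eef_pos: [0.4576, -0.3085, 0.1756]
ee_rot: [2.877, 1.563, -0.345]
force: [-0.4, -0.1, -0.5]
width: 0.0873
t 16.38 pos [ 0.4564 -0.3079  0.1732] jaw yaw 175.36 tilt 0.23 shift [ 0.0428 -0.3943  0.057 ] wx -0.6604786213498032 F [-1.   0.2 -0.5] w 0.0879
```

View pics/w12.png

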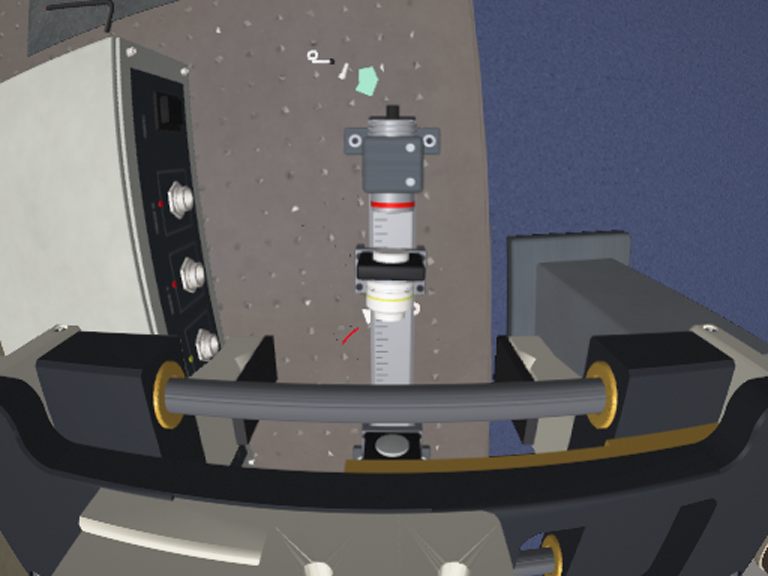

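The objective stands squarely on the rail, front away from the laser, with the mirror behind it at (390,440). Now the pinhole, jaws at 60 mm.

```bash
python3 -m crank '[[0,-0.056,0.008,-0.1,0,0,0.68],[0,-0.112,0.016,-0.2,0,0,0.68],[0,-0.168,0.024,-0.3,0,0,0.68],[0,-0.225,0.032,-0.4,0,0,0.68],[0,-0.282,0.04,-0.5,0,0,0.68],[0,-0.338,0.048,-0.6,0,0,0.68],[0.02,-0.394,0.057,-0.66,0,0,0.68],[0.043,-0.394,0.057,-0.66,0,0,0.68],[0.043,-0.394,0.057,-0.66,0,0,0.68]]'
python3 - <<'E'
from h import *
w=grab_frame("wrist");save(w,"w13.png",None,1.5);go(.4317,.0897,.13,33.2)
E
```

```text
t: 17.5
eef_pos: [0.4287, 0.0892, 0.1261]
ee_rot: [-0.015, 1.565, -2.576]
force: [0.8, -0.1, 0.8]
width: 0.0595
t 17.55 pos [0.4297 0.0891 0.1273] jaw yaw -146.8 tilt 0.2 shift [-0.0027  0.0006 -0.002 ] wx -6.688438518565028e-05 F [ 0.8 -0.3  0.6] w 0.0596
```

View pics/w13.png

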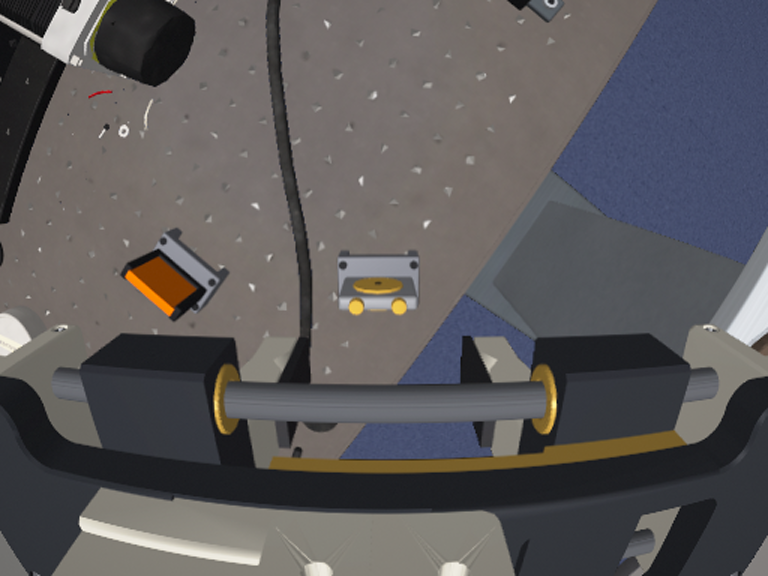

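```bash
python3 - <<'E'
from h import *
w=grab_frame("wrist");s=get_state();R=Rt(s)
T=lambda p,z:(R.T@(onz(w,p[0]/1.5,p[1]/1.5,z,True)-s["eef_pos"])).round(4)[1:].tolist()
print("saddle corners",[T(p,.021) for p in [(339,254),(419,254),(338,307),(419,309)]])
print("cable right edge",[T(p,.005) for p in [(302,230),(308,250),(311,280),(311,310),(309,330)]],"left",T((295,280),.005))
E
```

```text
saddle corners [[0.0189, -0.0269], [0.0189, 0.0218], [-0.0151, -0.0284], [-0.0165, 0.0225]]
cable right edge [[0.0315, -0.0521], [0.0183, -0.0487], [-0.0019, -0.0476], [-0.0228, -0.0486], [-0.0373, -0.0508]] left [-0.0019, -0.0584]
```

The saddle centre is at z_tool = -2.8 mm and the near edge of the cable at -47.6. I'll use a 57 mm opening and TCP z = 11 mm to stay clear of the cable.

```bash
python3 -m crank '[[0.04,0.002,-0.0018,0,0,0,0.65],[0.08,0.002,-0.0018,0,0,0,0.65],[0.1,0.002,-0.0018,0,0,0,0.65],[0.1,0.002,-0.0018,0,0,0,0.65]]' 30; python3 -m crank '[[0.005,0,0,0,0,0,0.65],[0.01,0,0,0,0,0,0.65],[0.0155,0,0,0,0,0,0.65],[0.0155,0,0,0,0,0,0.65]]'
```

```text
t: 18.1
eef_pos: [0.433, 0.0878, 0.0277]
ee_rot: [0.091, 1.568, -2.473]
force: [-0.6, -0.2, 1.2]
width: 0.0571
t: 18.6
eef_pos: [0.4331, 0.0889, 0.0125]
ee_rot: [0.002, 1.57, -2.561]
force: [0.1, -1.0, 0.0]
width: 0.0571
```

```bash
python3 -m crank '[[0.001,0,0,0,0,0,0.65],[0.001,0,0,0,0,0,0],[0.001,0,0,0,0,0,0],[0.001,0,0,0,0,0,0],[0.001,0,0,0,0,0,0]]' 30; python3 -m crank '[[-0.02,0,0,0,0,0,0],[-0.07,0,0,0,0,0,0],[-0.12,0,0,0,0,0,0],[-0.13,0,0,0,0,0,0],[-0.13,0,0,0,0,0,0]]'
python3 - <<'E'
from h import *
w=grab_frame("wrist");save(w,"w14.png",None,1.5);go(.4585,-.2620,.14,175.3)
E
```

```text
t: 19.23
eef_pos: [0.4333, 0.089, 0.0117]
ee_rot: [-3.065, 1.571, 0.656]
force: [-0.3, 0.0, 0.9]
width: 0.0494
t: 19.85
eef_pos: [0.433, 0.089, 0.1417]
ee_rot: [-2.678, 1.57, 1.043]
force: [0.2, -0.3, -2.3]
width: 0.0495
t 19.9 pos [0.4325 0.0887 0.1407] jaw yaw -146.85 tilt 0.07 shift [0.0007 0.3078 0.17  ] wx 0.6605485368745535 F [-0.2  0.  -3.3] w 0.0495
```

View pics/w14.png

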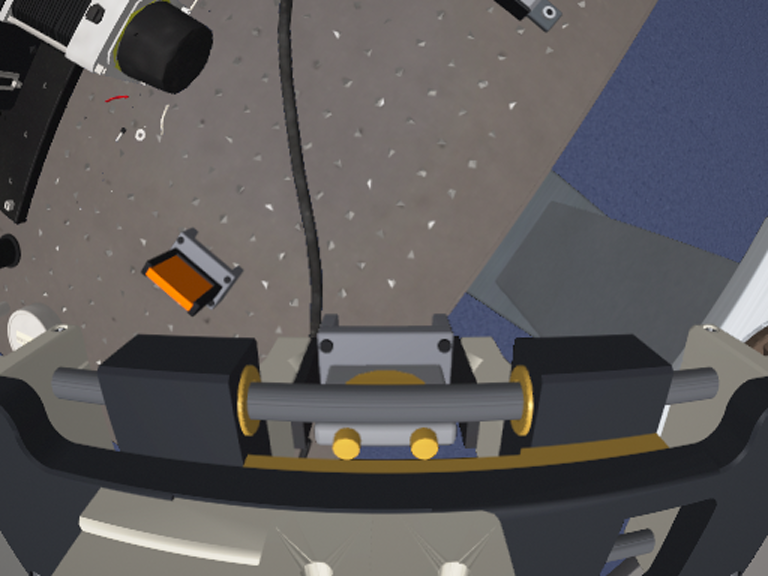

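The pinhole is held square. Carry it over the mirror at height to the target y of -0.2628. That is 45 mm on from the objective, seated with TCP at y = -0.3077.

```bash
python3 -m crank '[[0,0.05,0.028,0.11,0,0,0],[0,0.1,0.056,0.22,0,0,0],[0,0.15,0.083,0.33,0,0,0],[0,0.2,0.111,0.44,0,0,0],[0,0.25,0.138,0.55,0,0,0],[0,0.3,0.166,0.66,0,0,0],[0,0.308,0.17,0.66,0,0,0],[0.02,0.308,0.17,0.66,0,0,0],[0.04,0.308,0.17,0.66,0,0,0],[0.04,0.308,0.17,0.66,0,0,0]]'
python3 - <<'E'
from h import *
w=grab_frame("wrist");save(w,"w15.png",None,1.5);go(.4587,-.2628,.0245,175.3);railcheck(5,215,w,250)
E
```

```text
t: 21.15
eef_pos: [0.4573, -0.261, 0.0988]
ee_rot: [-0.16, 1.565, 2.901]
force: [-0.1, 0.6, -1.1]
width: 0.05
t 21.2 pos [ 0.4584 -0.2613  0.1001] jaw yaw 175.4 tilt 0.22 shift [ 0.0756  0.0015 -0.0007] wx 0.0017907529996128476 F [ 0.   0.1 -0.7] w 0.0498
rail width 0.0343 n 4 rail centre z_tool at y=0: -0.0023 slope -0.0062 std 0.00013
```

View pics/w15.png

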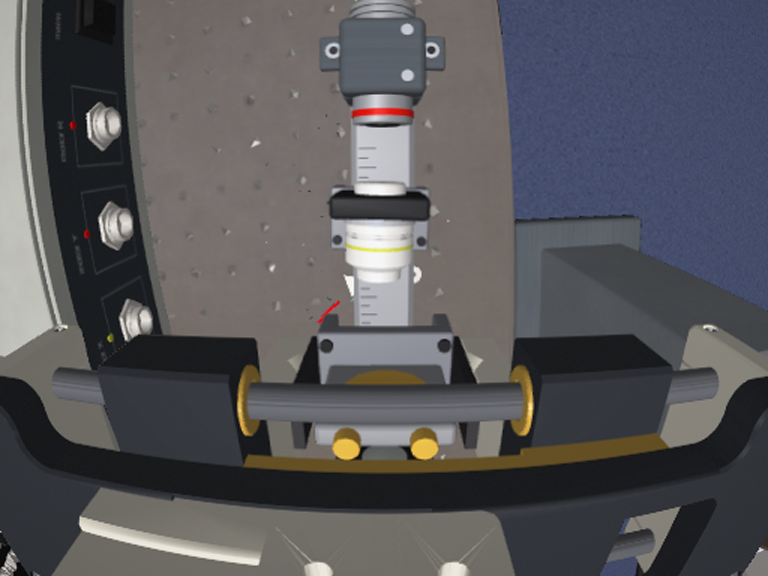

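```bash
python3 -m crank '[[0.02,0.0015,-0.0015,0,0,0,0],[0.04,0.0015,-0.0015,0,0,0,0],[0.054,0.0015,-0.0015,0,0,0,0],[0.054,0.0015,-0.0015,0,0,0,0]]'
python3 - <<'E'
from h import *
w=grab_frame("wrist");save(w,"w16.png",None,1.5);go(.4587,-.2628,.0245,175.3);railcheck(80,112,w,252)
for v in (90,100,205,209): print(v,w["pixels"][v,228:282].astype(int).mean(1).round().astype(int).tolist())
E
```

```text
t: 21.7
eef_pos: [0.4604, -0.2632, 0.047]
ee_rot: [-0.066, 1.569, 2.995]
force: [-0.4, -0.3, -1.5]
width: 0.0499
t 21.75 pos [ 0.4609 -0.2634  0.0478] jaw yaw 175.39 tilt 0.03 shift [ 0.0233 -0.0004  0.0023] wx 0.0015845821018571874 F [ 1.3  0.2 -0.8] w 0.0494
rail width 0.0272 n 13 rail centre z_tool at y=0: 0.00237 slope 0.0073 std 4e-05
90 [111, 110, 111, 110, 110, 116, 142, 146, 145, 148, 170, 198, 198, 197, 197, 196, 196, 195, 196, 195, 195, 194, 194, 194, 194, 193, 193, 193, 192, 192, 192, 190, 190, 191, 190, 190, 189, 190, 188, 188, 188, 188, 187, 187, 187, 187, 186, 186, 186, 185, 185, 184, 184, 184]
100 [108, 109, 109, 109, 110, 118, 138, 145, 145, 145, 171, 195, 169, 147, 149, 150, 149, 150, 150, 150, 150, 150, 150, 150, 148, 148, 156, 182, 194, 193, 193, 192, 192, 191, 192, 191, 191, 190, 190, 190, 189, 189, 189, 188, 188, 188, 187, 187, 187, 187, 186, 186, 186, 185]
205 [179, 232, 228, 223, 223, 223, 223, 201, 178, 211, 222, 229, 235, 236, 237, 238, 239, 240, 241, 242, 243, 244, 244, 245, 244, 245, 244, 244, 244, 244, 244, 244, 244, 242, 242, 240, 238, 236, 235, 233, 231, 229, 227, 225, 224, 221, 220, 217, 215, 210, 205, 198, 182, 177]
209 [107, 106, 237, 237, 237, 237, 237, 236, 141, 147, 154, 190, 205, 212, 214, 212, 206, 200, 197, 196, 198, 198, 198, 198, 198, 198, 201, 201, 202, 202, 200, 200, 198, 196, 195, 195, 194, 191, 188, 186, 185, 182, 179, 175, 174, 163, 167, 153, 141, 157, 175, 175, 175, 167]
```

View pics/w16.png

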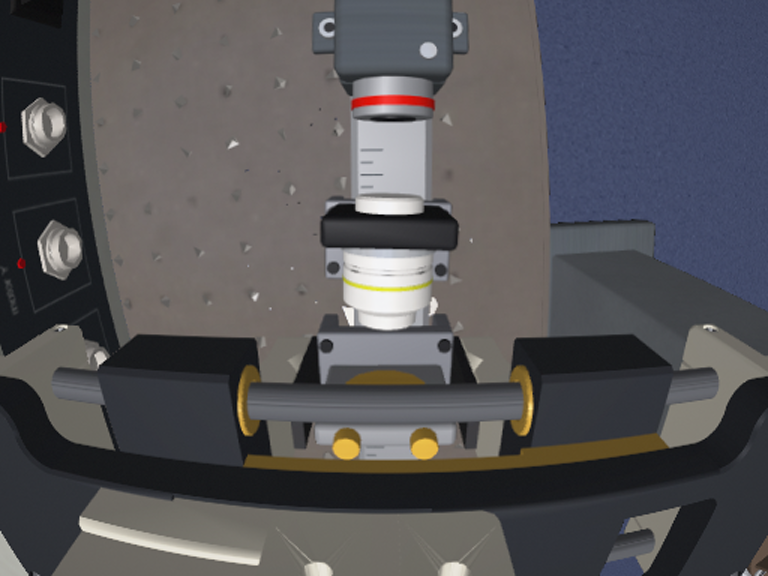

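Two estimates agree that the rail lies about 2 mm to the +z_tool side: the image at (391,150) against 385.7, and the line through the seated riders. Correct that and lower.

```bash
python3 -m crank '[[0,0,0.002,0,0,0,0],[0.004,0,0.002,0,0,0,0],[0.01,0,0.002,0,0,0,0],[0.016,0,0.002,0,0,0,0],[0.016,0,0.002,0,0,0,0]]'
python3 - <<'E'
from h import *
w=grab_frame("wrist");save(w,"w17.png",None,1.5);go(.4587,-.2628,.0227,175.3);railcheck(75,112,w,256)
E
```

```text
t: 22.38
eef_pos: [0.4584, -0.2632, 0.031]
ee_rot: [-0.115, 1.569, 2.945]
force: [-0.2, 0.6, -2.5]
width: 0.0495
t 22.43 pos [ 0.4586 -0.2633  0.0313] jaw yaw 175.36 tilt 0.05 shift [ 0.0086 -0.0005 -0.    ] wx 0.0010255310725158133 F [-0.9  0.6 -1.3] w 0.0495
rail width 0.0272 n 10 rail centre z_tool at y=0: 0.00026 slope 0.0059 std 1e-05
```

View pics/w17.png

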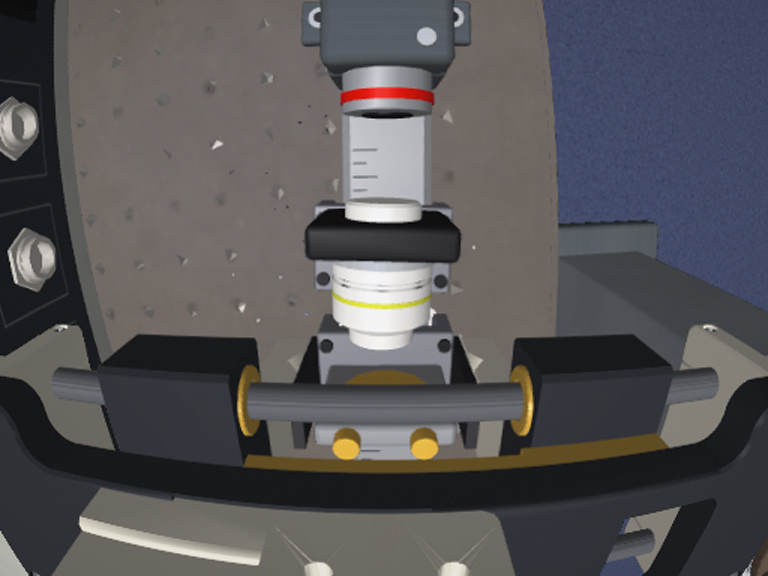

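It's straddling the rail freely. Lower to contact.

```bash
python3 -m crank '[[0.004,0,0,0,0,0,0],[0.007,0,0,0,0,0,0],[0.0085,0,0,0,0,0,0],[0.0085,0,0,0,0,0,0]]'; python3 -m crank '[[0.0007,0,0,0,0,0,0],[0.0007,0,0,0,0,0,0]]'
```

```text
t: 22.92
eef_pos: [0.4588, -0.2633, 0.023]
ee_rot: [-0.041, 1.571, 3.019]
force: [-0.3, 0.2, -1.6]
width: 0.0499
t: 23.18
eef_pos: [0.459, -0.2633, 0.0227]
ee_rot: [2.899, 1.57, -0.324]
force: [-0.8, 1.4, 1.2]
width: 0.0496
```

```bash
python3 -m crank '[[0.0008,0,0,0,0,0,0],[0.0008,0,0,0,0,0,0]]'; python3 -m crank '[[-0.0012,0,0,0,0,0,0.65],[-0.001,0,0,0,0,0,0.75],[-0.001,0,0,0,0,0,0.8],[-0.01,0,0,0,0,0,0.8],[-0.05,0,0,0,0,0,1],[-0.11,0,0,0,0,0,1],[-0.15,0,0,0,0,0,1],[-0.15,0,0,0,0,0,1]]'
python3 - <<'E'
from h import *
w=grab_frame("wrist");save(w,"w18.png",None,1.5);go(.526,.2547,.13,34.6)
E
```

```text
t: 23.42
eef_pos: [0.459, -0.2633, 0.0227]
ee_rot: [2.645, 1.57, -0.577]
force: [-3.1, 2.0, 10.1]
width: 0.0497
t: 24.42
eef_pos: [0.461, -0.2639, 0.176]
ee_rot: [2.967, 1.563, -0.255]
force: [0.3, 0.2, 0.2]
width: 0.0877
t 24.48 pos [ 0.4597 -0.2634  0.1737] jaw yaw 175.36 tilt 0.23 shift [ 0.0436 -0.5218 -0.024 ] wx -0.684861455854317 F [ 0.   0.2 -0.5] w 0.0881
```

View pics/w18.png

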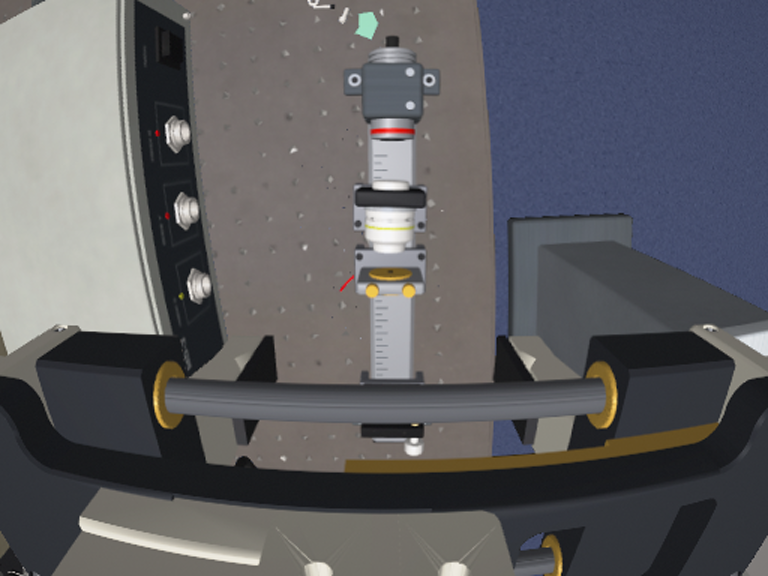

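The pinhole is seated next to the objective. Last one: the lens.

```bash
python3 -m crank '[[0,-0.058,0,0,0,0,1],[0,-0.116,0.0,-0.1,0,0,1],[0,-0.174,0,-0.2,0,0,1],[0,-0.232,0,-0.3,0,0,1],[0,-0.29,0,-0.4,0,0,1],[0,-0.348,-0.006,-0.5,0,0,1],[0,-0.406,-0.012,-0.6,0,0,1],[0,-0.464,-0.018,-0.685,0,0,1],[0,-0.522,-0.024,-0.685,0,0,1],[0.04,-0.522,-0.024,-0.685,0,0,1]]'
python3 - <<'E'
from h import *
w=grab_frame("wrist");save(w,"w19.png",None,1.5);go(.526,.2547,.13,34.6)
E
```

```text
t: 25.72
eef_pos: [0.5268, 0.2597, 0.1321]
ee_rot: [-3.133, 1.566, 0.617]
force: [-1.4, -0.6, -0.7]
width: 0.0873
t 25.77 pos [0.5223 0.2554 0.1246] jaw yaw -145.33 tilt 0.43 shift [-0.0054  0.0027 -0.0026] wx 0.0011508874623462494 F [-2.8 -2.4 -6. ] w 0.0877
```

View pics/w19.png

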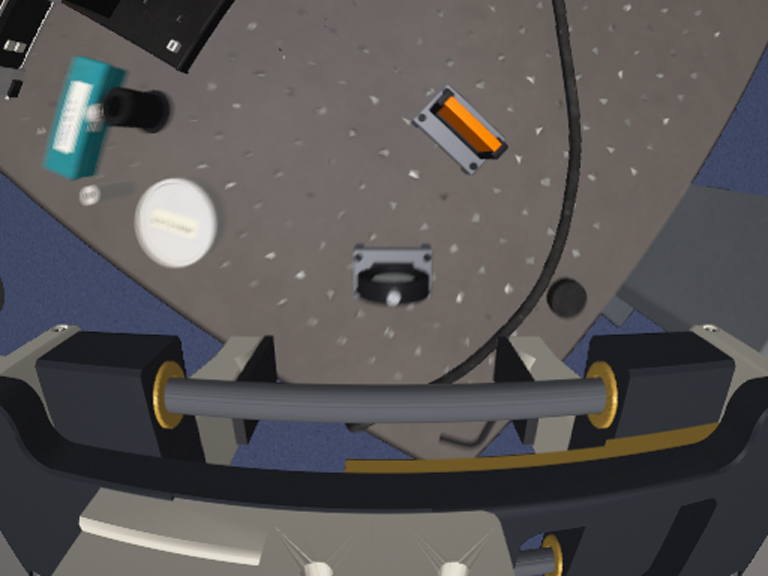

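```bash
python3 -m crank '[[0,0,0,0,0,0,1],[0,0,0,0,0,0,1]]'; python3 - <<'E'
from h import *
w=grab_frame("wrist");save(w,"w20.png",(200,140,330,230),6);s=get_state();R=Rt(s);go(.526,.2547,.13,34.6)
E
```

```text
t: 26.02
eef_pos: [0.5255, 0.2547, 0.1328]
ee_rot: [2.776, 1.57, 0.238]
force: [0.3, 0.2, 0.7]
width: 0.0873
t 26.07 pos [0.5257 0.2548 0.1331] jaw yaw -145.43 tilt 0.1 shift [ 0.0031  0.0003 -0.0002] wx -0.0004496655020020416 F [0.6 0.  0.1] w 0.0878
```

View pics/w20.png

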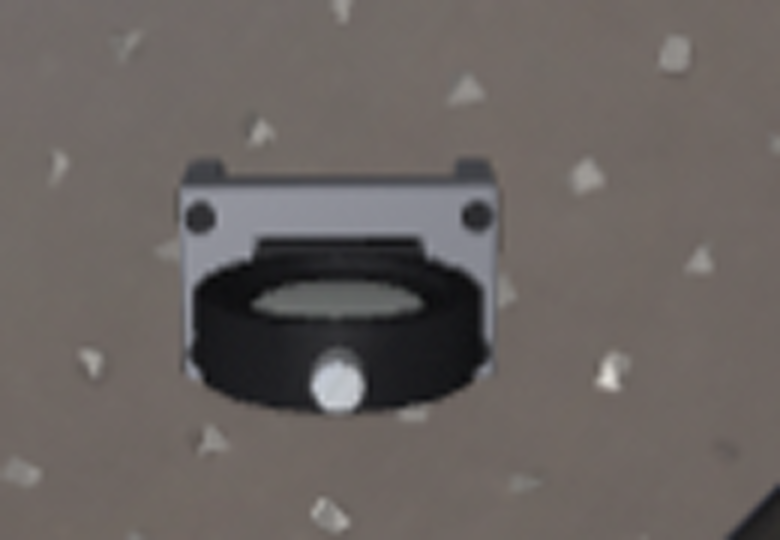

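Centred (column 256.3) and square. Descend to TCP z of about 10 mm, which leaves the gripper body some 4 mm above the lens's top screw, and grip.

```bash
python3 -m crank '[[0.05,0,0,0,0,0,1],[0.09,0,0,0,0,0,1],[0.11,0,0,0,0,0,1],[0.117,0,0,0,0,0,1],[0.122,0,0,0,0,0,1],[0.122,0,0,0,0,0,1]]'; python3 -m crank '[[0,0,0,0,0,0,0],[0,0,0,0,0,0,0],[0,0,0,0,0,0,0],[0,0,0,0,0,0,0],[0,0,0,0,0,0,0]]' 30; python3 -m crank '[[-0.02,0,0,0,0,0,0],[-0.07,0,0,0,0,0,0],[-0.12,0,0,0,0,0,0],[-0.13,0,0,0,0,0,0],[-0.13,0,0,0,0,0,0]]'
python3 -c "
from h import *
go(.463,-.2035,.14,175.4)"
```

```text
t: 26.82
eef_pos: [0.5255, 0.2553, 0.0106]
ee_rot: [-3.027, 1.569, 0.718]
force: [0.4, 0.6, 0.2]
width: 0.0875
t: 27.45
eef_pos: [0.5251, 0.2551, 0.0098]
ee_rot: [-3.123, 1.571, 0.623]
force: [-0.5, 0.7, 1.2]
width: 0.0492
t: 28.08
eef_pos: [0.5249, 0.2551, 0.1399]
ee_rot: [-2.602, 1.57, 1.143]
force: [-0.4, 0.5, -2.3]
width: 0.0496
t 28.07 pos [0.5249 0.2551 0.1399] jaw yaw -145.41 tilt 0.06 shift [-0.0006  0.3424  0.3114] wx 0.6840187218608245 F [-0.4  0.5 -2.3] w 0.0496
```

```bash
python3 -m crank '[[0,0.042,0.039,0.08,0,0,0],[0,0.084,0.077,0.17,0,0,0],[0,0.126,0.115,0.26,0,0,0],[0,0.168,0.153,0.35,0,0,0],[0,0.21,0.191,0.44,0,0,0],[0,0.252,0.229,0.53,0,0,0],[0,0.294,0.267,0.62,0,0,0],[0,0.336,0.305,0.684,0,0,0],[0,0.342,0.311,0.684,0,0,0],[0,0.342,0.311,0.684,0,0,0]]'; python3 -m crank '[[0.03,0,0,0,0,0,0],[0.045,0,0,0,0,0,0],[0.045,0,0,0,0,0,0]]'
python3 - <<'E'
from h import *
w=grab_frame("wrist");save(w,"w21.png",None,1.5);go(.4629,-.203,.045,175.4);railcheck(190,212,w,254)
E
```

```text
t: 29.32
eef_pos: [0.4622, -0.2034, 0.1381]
ee_rot: [-0.081, 1.568, 2.979]
force: [0.8, 0.8, -2.0]
width: 0.0496
t: 29.7
eef_pos: [0.4625, -0.2021, 0.0935]
ee_rot: [0.019, 1.568, 3.082]
force: [0.4, 0.7, -1.9]
width: 0.0495
t 29.75 pos [ 0.4633 -0.2024  0.0944] jaw yaw 175.51 tilt 0.08 shift [0.0494 0.0006 0.0003] wx 0.0019036197039199716 F [ 0.5  0.9 -1.3] w 0.0497
rail width 0.0299 n 5 rail centre z_tool at y=0: -0.00057 slope -0.0005 std 1e-05
```

View pics/w21.png

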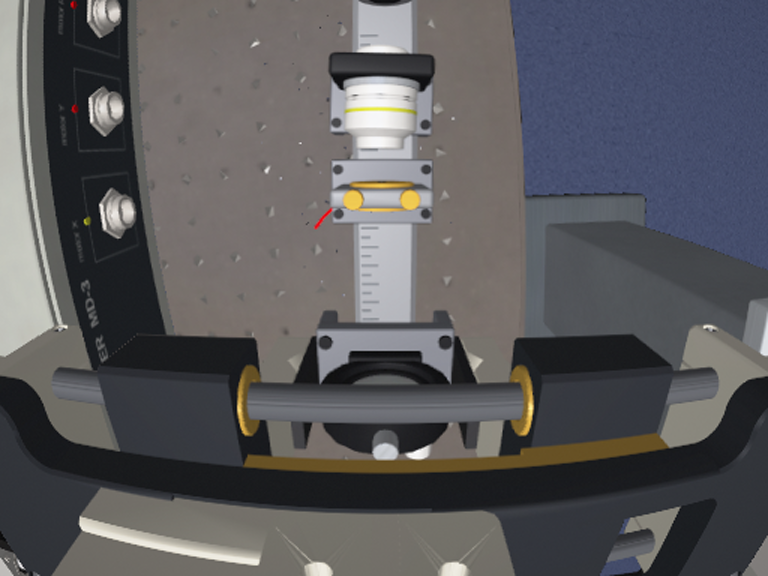

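Aligned within 0.6 mm, and the objective and pinhole ahead are in order. Lower in steps.

```bash
python3 -m crank '[[0.02,0.0005,0,0,0,0,0],[0.04,0.0005,0,0,0,0,0],[0.052,0.0005,0,0,0,0,0],[0.052,0.0005,0,0,0,0,0]]'
python3 - <<'E'
from h import *
w=grab_frame("wrist");save(w,"w22.png",None,1.5);go(.4629,-.203,.0208,175.4);railcheck(170,212,w,254)
E
```

```text
t: 30.25
eef_pos: [0.4632, -0.2034, 0.0425]
ee_rot: [0.152, 1.57, -3.07]
force: [-0.2, -0.1, -1.4]
width: 0.0498
t 30.3 pos [ 0.4636 -0.2035  0.0431] jaw yaw 175.45 tilt 0.01 shift [ 0.0223 -0.0005  0.0008] wx 0.0007906153103442859 F [ 0.2  0.6 -0.9] w 0.0496
rail width 0.0298 n 10 rail centre z_tool at y=0: -0.0001 slope -0.0005 std 2e-05
```

View pics/w22.png

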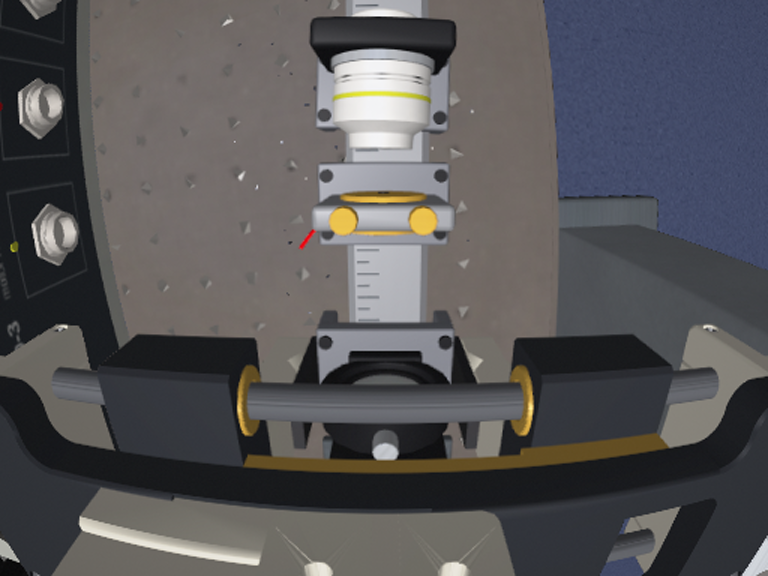

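Well centred (-0.1 mm). Seat it.

```bash
python3 -m crank '[[0.006,0,0,0,0,0,0],[0.012,0,0,0,0,0,0],[0.017,0,0,0,0,0,0],[0.02,0,0,0,0,0,0],[0.022,0,0,0,0,0,0],[0.022,0,0,0,0,0,0]]'; python3 -m crank '[[0.001,0,0,0,0,0,0],[0.001,0,0,0,0,0,0],[0.001,0,0,0,0,0,0]]'
```

```text
t: 31.05
eef_pos: [0.4633, -0.2036, 0.0207]
ee_rot: [2.909, 1.571, -0.312]
force: [-0.1, -0.1, -0.7]
width: 0.0498
t: 31.42
eef_pos: [0.4634, -0.2036, 0.0207]
ee_rot: [2.8, 1.57, -0.421]
force: [-4.8, 2.7, 11.5]
width: 0.0496
```

Contact at z = 20.7 mm as expected, with about 12 N. Release, rise, and check everything from above.

```bash
python3 -m crank '[[-0.001,0,0,0,0,0,0.65],[-0.001,0,0,0,0,0,0.75],[-0.001,0,0,0,0,0,0.8],[-0.01,0,0,0,0,0,0.8],[-0.05,0,0,0,0,0,1],[-0.11,0,0,0,0,0,1],[-0.17,0,0,0,0,0,1],[-0.22,0,0,0,0,0,1],[-0.22,-0.05,0,0,0,0,1],[-0.22,-0.05,0,0,0,0,1]]'
python3 - <<'E'
from h import *
w=grab_frame("wrist");save(w,"w23.png",None,1.5);save(w,"w24.png",(210,20,310,225),4 if 0 else 2.9)
g=grab_frame("scene");save(g,"s4.png",(230,120,360,240),5.5)
E
```

```text
t: 32.67
eef_pos: [0.4675, -0.1519, 0.2411]
ee_rot: [-2.812, 1.568, 0.252]
force: [0.1, -0.0, -0.0]
width: 0.0873
```

View pics/w23.png

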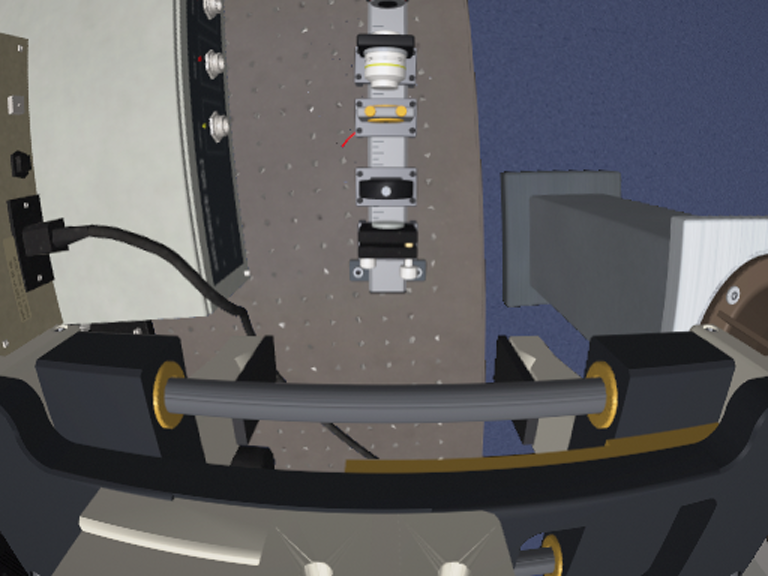

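View pics/s4.png

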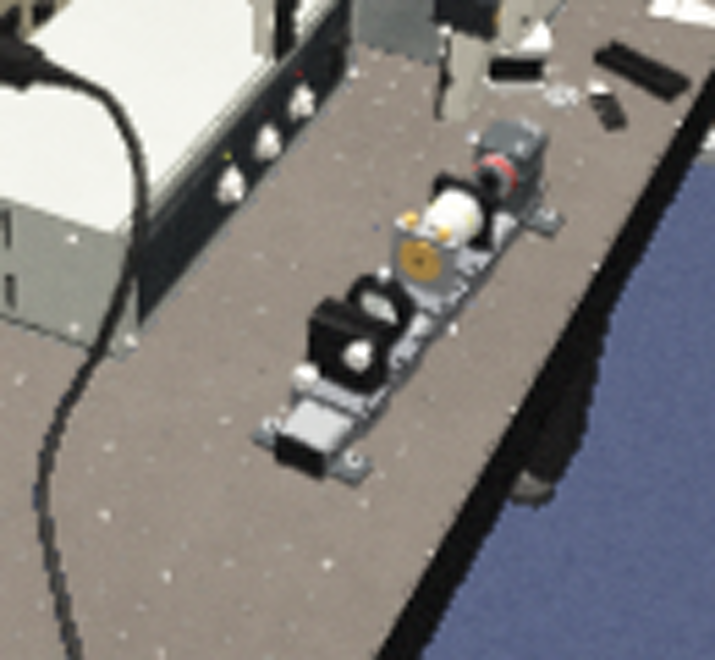

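All four riders are on the rail in order, with the mirror's knobs away from the laser. I'll verify spacing and seating from the saddle screws, which should lie on the z = 32 mm plane.

```bash
python3 - <<'E'
from h import *
w=grab_frame("wrist")
c=w["pixels"][0:200,225:290,::-1];a=cv2.resize(c[:100],None,fx=5.8,fy=5.8,interpolation=cv2.INTER_CUBIC);b=cv2.resize(c[100:],None,fx=5.8,fy=5.8,interpolation=cv2.INTER_CUBIC)
for k,im in enumerate((a,b)):
    for i in range(0,100,10): cv2.putText(im,str(100*k+i),(0,int(i*5.8)+4),0,.35,(0,255,255),1)
    for i in range(0,65,10): cv2.putText(im,str(225+i),(int(i*5.8),10),0,.35,(0,255,255),1)
cv2.imwrite("pics/w25.png",np.hstack([a,b]))
E
```

```text
(no output)
```

View pics/w25.png

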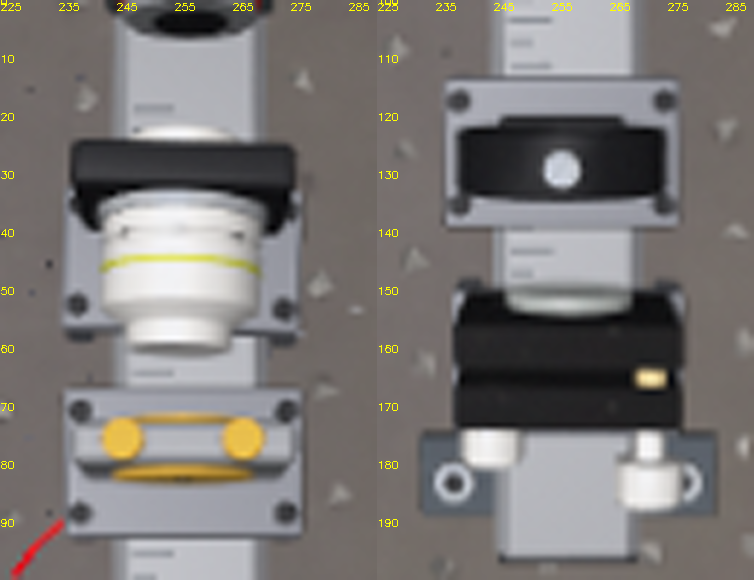

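```bash
python3 - <<'E'
from h import *
w=grab_frame("wrist");u=np.array([.0826,.9966]);n=np.array([.9966,-.0826])
def P(X,Y,z,right=False):
    p=onz(w,225+(X-(377 if right else 0))/5.8,Y/5.8+(100 if right else 0),z,True)[:2]; return p
end=P(567,558,.024,True);s0=end@u-.238   # laser face from rail end
c0=((P(503,558,.024,True)+P(635,558,.024,True))/2)
def rep(nm,pts):
    c=np.mean(pts,0);print(nm,"s from laser",((c@u-s0)*1e3).round(1),"lateral vs rail end mid",((c-c0)@n*1e3).round(1))
rep("pin",[P(80,410,.032),P(286,411,.032),P(80,513,.032),P(286,513,.032)])
rep("lens",[P(459,100,.032,1),P(664,100,.032,1),P(459,204,.032,1),P(664,204,.032,1)])
rep("obj lower screws (-11)",[P(78,303,.032),P(284,309,.032)])
rep("obj upper screws (+11)",[P(75,205,.032),P(290,208,.032)])
rep("mirror upper edge (+16)",[P(455,282,.032,1),P(682,282,.032,1)])
rep("lens upper edge",[P(446,80,.032,1),P(682,80,.032,1)])
rep("face (barrel lower rim z=.042)",[P(185,38,.0685)])
for nm,a,b in (("pin",P(80,411,.032),P(286,411,.032)),("lens",P(459,100,.032,1),P(664,100,.032,1)),("obj",P(78,303,.032),P(284,309,.032))):
    print(nm,"screw pitch",np.hypot(*(a-b)).round(4),"yaw",(np.degrees(np.arctan2(*(a-b)[::-1]))).round(1))
t=grab_frame("top");save(t,"t3.png",(120,145,390,250),2.9)
E
```

```text
pin s from laser 88.1 lateral vs rail end mid 2.5
lens s from laser 145.7 lateral vs rail end mid 2.0
obj lower screws (-11) s from laser 54.4 lateral vs rail end mid 3.0
obj upper screws (+11) s from laser 32.3 lateral vs rail end mid 2.7
mirror upper edge (+16) s from laser 173.7 lateral vs rail end mid 0.4
lens upper edge s from laser 130.3 lateral vs rail end mid 1.5
face (barrel lower rim z=.042) s from laser 6.3 lateral vs rail end mid 2.3
pin screw pitch 0.0429 yaw -4.6
lens screw pitch 0.0432 yaw -4.6
obj screw pitch 0.043 yaw -6.4
```

View pics/t3.png

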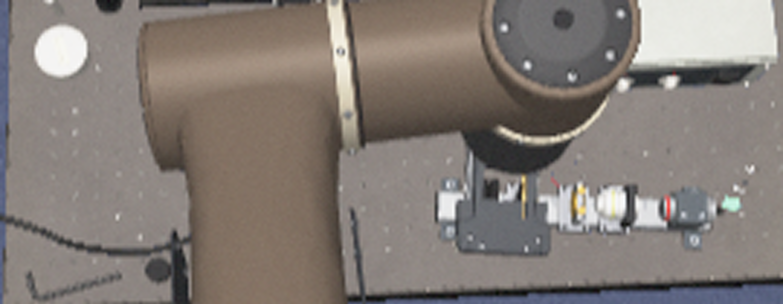

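Spacings measured from the image:

| Spacing | Measured | Nominal |
|---|---|---|
| laser face to objective | 43.4 mm | 45 |
| objective to pinhole | 44.7 mm | 45 |
| pinhole to lens | 57.6 mm (TCP readout 59.9) | 60 |
| lens to mirror | 43.4-44 mm | 45 |

All are within tolerance. One last check on the filter and the tin against the start pictures.

```bash
python3 - <<'E'
from h import *
a=cv2.imread("pics/scene0.png");b=grab_frame("scene")["pixels"][:,:,::-1]
def org(i,box):
    h=cv2.cvtColor(i,cv2.COLOR_BGR2HSV);x0,y0,x1,y1=box
    return h[y0:y1,x0:x1]
for n,i in (("start",a),("now",b)):
    h=org(i,(190,220,240,275));m=(h[...,0]>4)&(h[...,0]<18)&(h[...,1]>170);y,x=np.nonzero(m);o=(x.mean()+190,y.mean()+220,m.sum())
    h=org(i,(125,260,165,295));m=(h[...,2]>200)&(h[...,1]<40);y,x=np.nonzero(m);print(n,"filter",np.round(o,1),"tin",(x.mean()+125).round(1),(y.mean()+260).round(1),m.sum())
s=get_state();print(s["t"],s["eef_pos"].round(3),s["qd"].round(3))
E
```

```text
start filter [214.9 247.1  86. ] tin 143.4 276.4 398
now filter [214.8 247.1  87. ] tin 143.4 276.4 396
32.975 [ 0.467 -0.154  0.239] [-0.001  0.003 -0.001  0.     0.001 -0.002]
```

The filter and the tin have not moved, and the arm is at rest, clear of everything. Handing in.

```bash
python3 -c "
from station import job_done
print(job_done())"
```

```text
the job is handed in; nothing more can be done
None
```

The bench is set up and handed in after 33 s of the 112 s. The objective, pinhole, lens and mirror stand on the rail in that order. The objective's narrow end points away from the laser and the mirror faces back towards it.

**Seating:** each rider met the rail about 11 mm above its pick-up height, as a seated rider should. Contact was firm (about 12 N) for the objective, pinhole and lens. The mirror got a lighter 5 N touch. I did not measure seated height separately after release.

**Spacing:** the last wrist picture gave these, all inside the tolerances:

| Spacing | Measured | Target |
|---|---|---|
| Laser face to objective | 43.4 mm | 45 ±12 |
| Objective to pinhole | 44.7 mm | 45 ±10 |
| Pinhole to lens | 57.6 mm | 60 ±9 |
| Lens to mirror | 43.4–44 mm | 45 ±10 |

**Filter and tin:** their positions in the scene camera changed by no more than 0.1 pixel. The gripper was open and clear of everything at hand-in.

**Checks that disagreed:**
- **Pinhole to lens:** the arm's position readout gave 59.9 mm, against 57.6 mm from the picture.
- **Objective to laser:** a close-range view gave about 46 mm instead of 43.4 mm. A rough reading of the barrel rim in the last picture was 6 mm off, and I discarded it.
- **Sideways position:** against the rail-end midpoint, the riders read up to 3 mm to one side. That is just over the 2.5 mm of play, and I put it down to the assumed rail angle. The close-range checks before seating showed them within about 1 mm.

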